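Switch on the class mixer with its key

ROBOT

A 6-joint arm with a two-finger parallel gripper is mounted at the origin on a cart in front of the work surface, level with it; the furniture and walls round the work are solid. World frame = base frame: x ahead of the robot, y to its left, z up, the work surface at z = 0. Lengths are in mm, angles in degrees, forces in N, time in s.
With the tool pointing down it reaches from about 300 to 850 mm from the base axis. Payload 5.4 kg.
Tool frame: the origin (TCP) lies at the very end of the fingers, on their centre line; the grasp point (between the pads) lies 19 mm behind it; z points along the fingers, x is the direction in which the jaws open and shut, and the axes are right-handed (so a half turn about z gives the same grasp; the last joint's range is limited). The gripper opens to 85 mm and grips with 20 to 120 N. Pads are 22 mm wide; open, the fingers measure 114 mm over their backs; the gripper's body (76 mm by 85 mm) begins 54 mm behind the grasp point. The pads swing forward as they close: fully open they stand 13 mm farther back than shut.
Start: joints at [-75.636, 9.076, 91.501, -0, 79.423, -12.038], TCP at [255.657, -515.02, 231.299] pointing down, gripper open.
Joint ranges: [-166.64, 166.64], [-54.1, 131.32], [10.49, 154.53], [-73.88, 253.88], [9.74, 151.15], [-171.62, 171.62]. Speed limits (degrees/s): [147.25, 147.25, 180, 180, 180, 180].

INTERFACE

Orientations are given as [roll, pitch, yaw] about the fixed x, y, z axes, in that order (R = Rz(yaw) Ry(pitch) Rx(roll)).
In Python, from cell import status, vision, r, nets gives the robot as it stands. The module is installed in compiled form; this text tells all that it offers.
- The arm moves only by the tool move_arm, never from a script. Its argument "increments" is a list that holds one entry, the list of rows, each a list of 7 numbers: the turn, a rotation vector about the tool's x, y, z in rad, then the shift along the tool's x, y, z in m, then the opening, from 0 (shut) to 1 (fully open). A call has 1 to 8 rows; each row is the pose to reach, as a shift and turn from the pose commanded when the call began, along the tool's axes at that moment; what a row does not reach only later rows make up. A row lasts 1/12 s, in which the tool goes at most 41.7 mm and 7.16 degrees, less where a joint would pass 70% of its speed; a pose out of reach is approached as far as the arm can. A call with a gripper value outside its range is refused whole. The fingers move at their own pace and stop on an object; "grip_force" is the grip in N (left out, the last holds). Time passes only in rows, so rows that repeat a pose let the fingers close. It gives the time, the measured TCP pose, the force and the opening at its end, in the units of the state.
- status.get_state(): the state, without advancing time (a new reading comes with each control period).
- vision.snapshot(name): name is "scene" or "top" or "wrist"; returns a dict with "img" (384x512x3 uint8, red, green, blue), "K" (3x3 intrinsics, pixels), "xyz" and "rotation" of the camera in the world. Camera axes: x right, y down, z forward; pixel columns grow to the right and rows downward; lengths in mm; the calibration is good to about 2 mm. A picture is of the moment at which its call begins. There is no depth.
- r.hand_in(): hands the job in, once; it reports no verdict.
Trained networks look in a picture, given as the dict that the camera call returned (one of the last four; its "shot" number tells which), for a name from the list of things; names that differ only in an ending like _2 or _b are one class to them, and where a whole thing is asked for, a point or a joint stands for the part that bears it (a point fixed in the world has none). Each returns a list of dicts, best first, with "conf" (0 to 1); they miss things now and then, are a little off and sometimes report something else, mostly with a low value. They report only what shows in the picture. A call takes as long as a camera call. They do not tell look-alikes from the thing itself.
- nets.silhouettes(picture, query): "region" (384x512 bool, what is visible of it) and "rect" ([centre column, centre row, width, height] in pixels, round what is visible of it).
The state is a dict: "t": time; "joint_positions": joint angles; "joint_vel": joint speeds; "joint_torque": joint torques, N m; "tool_pos": TCP position; "ee_rot": TCP orientation; "force": force on the tool from outside, world axes, zero at the start; "torque": the same for the moment, N m; "grip_width": finger opening in mm.
Only numpy, scipy, OpenCV 4.12 (cv2) and the standard library are available. Lean on these libraries where they do the work, as an engineer would, in place of code of your own. Each camera call takes 0.05 s, during which the arm holds its last target. There are 200 camera calls.

TASK

Take the key from its wooden rest, tip it upright and stand it fully home in the square socket of the key switch, and let go of it there before you turn anything. Then take the standing key again and turn it clockwise (seen from above) a quarter turn, as far as it goes, so that the pointer goes from the dot to the bar; leave the key upright in the switch and let go. Leave the wooden spoon, the scraper and the timer where they are.

Things in the scene. Friction and masses are not known exactly. Their poses are not given: they have to be found in the camera images.
- key: Key, 116 mm long: square steel shank 14 x 14 x 70 mm (last 6 mm 10 x 10), in line with a flat black grip 46 long, 36 wide, 12 mm thick. Origin on the axis at the shoulder between them; x to the tip (+70 mm; grip at x -46 to 0), y across the grip's thickness, z along its width. Starts in the rest's trough, tip 22 deg below level, grip on edge (y level) and free, its centre 79 mm above the table.
- key_tip (a point): Centre of the tip of the key's shank.
- key_rest: Fixed wooden rest: foot 90 x 70 x 12 mm, on it a trough open above, 60 mm long, 31 mm wide outside, 19 inside, that slopes 22 deg down to +x where a low stop meets the key's tip; its walls reach 78 mm above the table at most. Origin: centre of underside. The key lies along it, tip to +x, axis 55 mm above the table at the origin, shoulder at x = -37 mm, grip free from there to x = -80 mm.
- switch_box: Fixed grey key switch box, 120 x 100 x 50 mm on a foot plate 134 x 114 x 8 mm, cable gland on its +x side; a fixed steel collar, 58 mm across, stands on it to 58 mm above the table, the brass barrel inside. Origin: centre of underside. Beside the collar a black dot (off) at +x, a black bar (on) at -y.
- barrel_mouth (a point): Centre of the mouth of the square socket in the top of the brass barrel (44 mm across), 57 mm above the table. z up; x, y parallel to the socket's sides, turning with the barrel; x points at its pointer. Socket 16.5 x 16.5 mm, 46 mm deep, 2.5 mm chamfer; the key fits in any of four directions with about 0.2 rad of play.
- barrel (a joint): Angle of the barrel in rad: 0 = pointer at the dot (off), growing clockwise seen from above to a stop at 1.57 = pointer at the bar (on). It starts between 0 and 0.25 and stays where it is left.
- spoon: Wooden spoon, 297 x 50 x 16 mm, lying in the middle of the table along x; origin: centre of its underside. Bystander.
- scraper: Small orange plastic scraper, 34 x 60 x 10 mm, near the robot; origin: centre of its underside. Bystander.
- timer: Kitchen timer, round, 66 mm wide and 46 mm high, behind the spoon; origin: centre of its underside. Bystander.
There are look-alikes about, which are no part of the job. Several things have the shape of the key; the one meant has the colours described above.

How it is judged:
By the outcome, as a careful person would: the job done as asked, in the order asked, and still so for the second after the job is handed in, with the robot touching nothing.
It also fails if it takes over 64 s, if anything falls off the work surface, if the arm or the gripper's body presses on something with over 40 N, if the wrist force passes 120 N, or if a joint passes its speed limit or range.

## Working session

There is one attempt and no reset: what is moved stays moved. The work goes in short steps, Python scripts to look and compute and a tool call to move; the robot and the scene stay as the last step left them, time stands still between calls to the robot, and variables do not carry over. Pictures are saved under pics/ and viewed, and the job is handed in when it is done.

Besides the shell and the picture viewer there is one more tool, called after "Emit:" in YAML: its name, and indented under it one key for each argument. move_arm: Moves the arm, as the interface text tells. Its arguments: {"type":"object","properties":{"increments":{"type":"array","items":{"type":"array","items":{"type":"array","items":{"type":"number"}}}},"grip_force":{"type":"number"}},"required":["increments"]}

```bash
mkdir -p pics; ls
cat > h.py <<'E'
import numpy as np,cv2
from scipy.spatial.transform import Rotation as R
from cell import status,vision,r,nets
def save(im,n): cv2.imwrite('pics/'+n+'.png',cv2.cvtColor(np.ascontiguousarray(im),cv2.COLOR_RGB2BGR))
def cam(p): return np.array(p['K'],float),np.array(p['xyz'],float),np.array(p['rotation'],float)
def px2z(p,uv,z):
    K,t,Rm=cam(p); d=Rm@np.linalg.inv(K)@np.array([uv[0],uv[1],1.]); return t+d*(z-t[2])/d[2]
def proj(p,X):
    K,t,Rm=cam(p); c=(np.atleast_2d(X)-t)@Rm; q=c@K.T; return q[:,:2]/q[:,2:]
E
python3 - <<'E'
from h import *
for n in ['scene','top']:
    p=vision.snapshot(n); save(p['img'],n+'0'); print(n,p['xyz'],np.array(p['rotation']).round(3).tolist(),np.array(p['K']).tolist(),p['shot'])
    for q in ['key','key_rest','switch_box','spoon','scraper','timer','barrel']:
        for d in nets.silhouettes(p,q): print(q,round(d['conf'],2),np.round(d['rect'],1))
print(status.get_state())
E
```

```text
pics
scene [-299.87805216  574.35468134  587.55226393] [-116.976, 0.384, -122.089] [[478.25762666738143, 0.0, 258.67767004270854], [0.0, 478.25762666738143, 190.39889984460862], [0.0, 0.0, 1.0]] 1
key 0.8 [254.4 250.2  36.9  29.3]
key 0.77 [193.3 213.4  23.8  15.8]
key 0.77 [175.8 279.9  58.5  20.9]
key_rest 0.88 [180.7 226.4  45.   46. ]
key_rest 0.24 [194.7 211.9  27.6  20.7]
switch_box 0.94 [313.9 174.2  47.9  34.5]
scraper 0.46 [387.8 218.6  15.3  12. ]
timer 0.76 [239.  178.1  24.4  23.3]
top [ 424.17963502   27.86177136 1099.70489475] [-171.783, 0.208, -90.259] [[373.3814873794867, 0.0, 255.03065266706588], [0.0, 373.3814873794867, 196.68643839153566], [0.0, 0.0, 1.0]] 2
key 0.85 [159.1 243.3  39.6  18. ]
key 0.66 [221.8 245.8  16.2  38.2]
key 0.47 [186.9 201.4  10.1  35.7]
key_rest 0.68 [187.7 192.6  28.   33.8]
switch_box 0.85 [340.5 174.8  41.6  52.4]
spoon 0.71 [264.8 218.4  14.4 100.2]
timer 0.93 [270.8 141.6  20.3  23.4]
timer 0.47 [187.8 200.8   9.9  35.9]
barrel 0.69 [188.  193.8  28.   35.3]
barrel 0.59 [343.5 171.6  17.6  14.2]
{'t': 0.8, 'joint_positions': array([-7.56371342e+01,  9.07507125e+00,  9.15006269e+01,  1.03720985e-03,
        7.94237264e+01, -1.20366488e+01]), 'joint_vel': array([ 0.00727596, -0.10284323, -0.04982413,  0.04533866,  0.10500717,
       -0.06361701]), 'joint_torque': array([-1.65878191e-04, -3.95974052e+01, -3.31690621e+01, -3.37788515e-04,
        5.39227858e-04,  2.03669721e-06]), 'tool_pos': array([ 255.65494655, -515.02750724,  231.31125576]), 'ee_rot': array([-1.79999123e+02, -7.75452266e-04, -6.36006758e+01]), 'force': array([ 0.12851693, -0.55650106,  0.09012381]), 'torque': array([-0.05990244,  0.02012918, -0.01389036]), 'grip_width': 85.54531046465368}
```

```bash
sed -i "s/np.array(p\['rotation'\],float)/R.from_euler('xyz',p['rotation'],degrees=True).as_matrix()/" h.py
python3 - <<'E'
from h import *
a=cv2.imread('pics/scene0.png');b=cv2.imread('pics/top0.png')
c=cv2.resize(a[130:310,110:410],None,fx=2.6,fy=2.6,interpolation=cv2.INTER_CUBIC);cv2.imwrite('pics/s1.png',c)
c=cv2.resize(b[120:270,130:380],None,fx=3.2,fy=3.2,interpolation=cv2.INTER_CUBIC);cv2.imwrite('pics/t1.png',c)
E
```

```text
(no output)
```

View pics/s1.png

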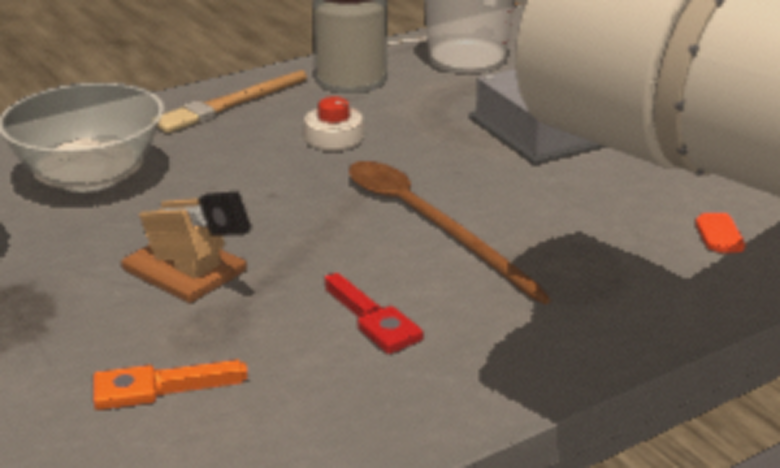

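View pics/t1.png

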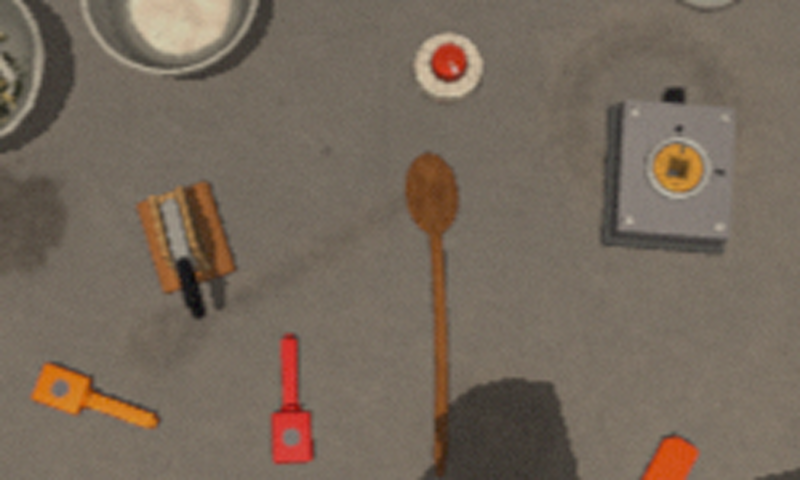

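View pics/top0.png

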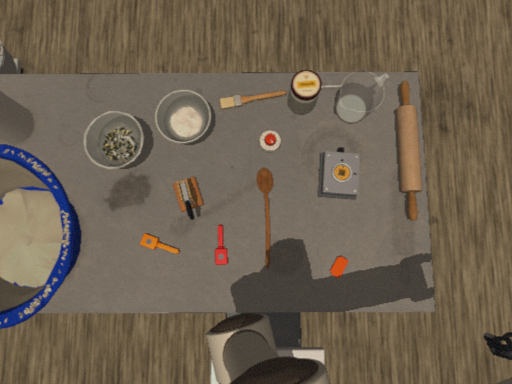

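Run:
```python
from h import *
from scipy.optimize import least_squares
p=vision.snapshot('top');print(p['rotation'])
g=lambda x,y:(130+x/3.2,120+y/3.2)
print('gripend',px2z(p,g(199,313),87),'gripc',px2z(p,g(192,288),79),'shoulder',px2z(p,g(184,262),70),'shank',px2z(p,g(170,200),52))
print('mouth',px2z(p,g(679,167),57),'dot',px2z(p,g(679,128),50),'bar',px2z(p,g(720,172),50),'gland',px2z(p,g(675,95),25))
for c in [(622,101),(735,112),(722,240),(610,232)]: print('box corner',px2z(p,g(*c),50))
for c in [(138,205),(210,182),(235,268),(165,293)]: print('rest foot',px2z(p,g(*c),12))
w=vision.snapshot('wrist');print(w['xyz'],w['rotation'],w['K']);save(w['img'],'w0')
```

```text
[-171.7832275     0.20789645  -90.25899643]
gripend [513.23825648 202.06117765  87.        ] gripc [535.5017248  209.87665297  79.        ] shoulder [559.24669532 218.9059359   70.        ] shank [617.41079305 235.92428485  52.        ]
mouth [ 643.96180948 -217.41066653   57.        ] dot [ 681.22030036 -220.41197459   50.        ] bar [ 640.68100171 -255.5362188    50.        ] gland [ 718.63598319 -223.81282135   25.        ]
box corner [ 706.47687711 -169.94281044   50.        ]
box corner [ 695.7240432  -271.39825367   50.        ]
box corner [ 579.17227018 -254.67969282   50.        ]
box corner [ 586.86060999 -155.57208125   50.        ]
rest foot [620.24205499 273.38235529  12.        ]
rest foot [641.55804751 207.1343932   12.        ]
rest foot [561.06757294 182.712051    12.        ]
rest foot [538.33022479 246.45628576  12.        ]
[ 317.57774025 -483.71691326  374.21928774] [ 1.64171929e+02  2.76622888e-02 -6.36427965e+01] [[285.08097293   0.         255.71596976]
 [  0.         285.08097293 195.79109494]
 [  0.           0.           1.        ]]
```

View pics/w0.png

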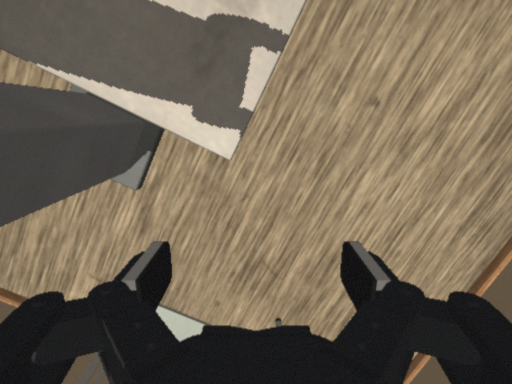

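```bash
cat >> h.py <<'E'
def pose():
    s=status.get_state(); return np.array(s['tool_pos']),R.from_euler('xyz',s['ee_rot'],degrees=True),s
def toolR(head,theta):
    "tool pitched theta deg below level towards heading, tool x to the right of heading"
    h=np.array([np.cos(np.radians(head)),np.sin(np.radians(head)),0]);l=np.array([-h[1],h[0],0]);t=np.radians(theta)
    z=np.cos(t)*h-np.sin(t)*np.array([0,0,1.]);x=-l;return R.from_matrix(np.c_[x,np.cross(z,x),z])
def inc(pos,Rt):
    p,Rm,s=pose(); rv=(Rm.inv()*Rt).as_rotvec(); d=Rm.inv().apply(np.array(pos)-p)
    print('inc',rv.round(4).tolist(),(d/1000).round(4).tolist(),'rows',max(np.linalg.norm(d)/41.7,np.degrees(np.linalg.norm(rv))/7.16).round(1))
E
python3 -c "
from h import *
inc([650,-214,290],toolR(17.5,90))"
```

```text
inc [-0.0, 0.0, 0.1553] [-0.0943, -0.4871, -0.0587] rows 12.0
```

Emit:
move_arm:
  increments:
    - [[0,0,0.155,-0.094,-0.487,-0.0587,1],[0,0,0.155,-0.094,-0.487,-0.0587,1],[0,0,0.155,-0.094,-0.487,-0.0587,1],[0,0,0.155,-0.094,-0.487,-0.0587,1],[0,0,0.155,-0.094,-0.487,-0.0587,1],[0,0,0.155,-0.094,-0.487,-0.0587,1],[0,0,0.155,-0.094,-0.487,-0.0587,1],[0,0,0.155,-0.094,-0.487,-0.0587,1]]

```text
t: 1.57
tool_pos: [518.5, -314.2, 270.6]
ee_rot: [-180.0, -0.0, -72.5]
force: [-0.3, -1.5, 0.7]
grip_width: 85.6
```

```bash
python3 -c "
from h import *
inc([650,-214,290],toolR(17.5,90)); print(pose()[2]['t'])"
```

```text
inc [-0.0002, -0.0004, 0.0004] [-0.0559, -0.1556, -0.0194] rows 4.0
1.5667
```

Emit:
move_arm:
  increments:
    - [[0,0,0,-0.056,-0.155,-0.019,1],[0,0,0,-0.056,-0.155,-0.019,1],[0,0,0,-0.056,-0.155,-0.019,1],[0,0,0,-0.056,-0.155,-0.019,1],[0,0,0,-0.056,-0.155,-0.019,1]]

```text
t: 1.98
tool_pos: [652.6, -210.1, 289.2]
ee_rot: [-179.8, 0.1, -72.1]
force: [1.2, -0.9, 0.2]
grip_width: 85.7
```

```bash
python3 -c "
from h import *
w=vision.snapshot('wrist');save(w['img'],'w1');print(w['xyz'],w['rotation'],pose()[0])
K,t,Rm=cam(w);print(proj(w,[[643.5,-217,57]]))
for q in ['switch_box','barrel']:
    for d in nets.silhouettes(w,q): print(q,d['conf'],d['rect'])
"
```

```text
[ 717.96714548 -188.53747442  432.35115813] [ 1.64364109e+02  8.96684427e-02 -7.21392870e+01] [ 650.35967626 -212.67184584  288.89084903]
[[259.31852611 177.54900547]]
switch_box 0.92 [260.1, 168.6, 99.3, 111.6]
barrel 0.58 [256.3, 173.1, 33.0, 35.9]
```

View pics/w1.png

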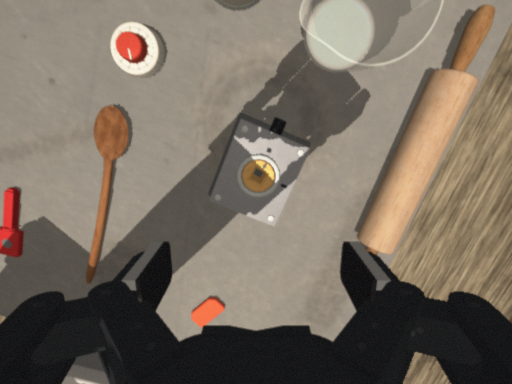

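```bash
python3 -c "
from h import *
a=cv2.imread('pics/w1.png');cv2.imwrite('pics/w1c.png',cv2.resize(a[110:235,200:325],None,fx=4.8,fy=4.8,interpolation=cv2.INTER_CUBIC))
inc([534.4-170*.707*.954,210-170*.707*.3,79+170*.707],toolR(17.5,45))
inc([460,60,270],toolR(17.5,60))"
```

```text
inc [0.7863, 0.0004, 0.001] [-0.4403, 0.1, 0.0897] rows 11.0
inc [0.5245, 0.0003, 0.0011] [-0.3195, 0.096, 0.0189] rows 8.0
```

View pics/w1c.png

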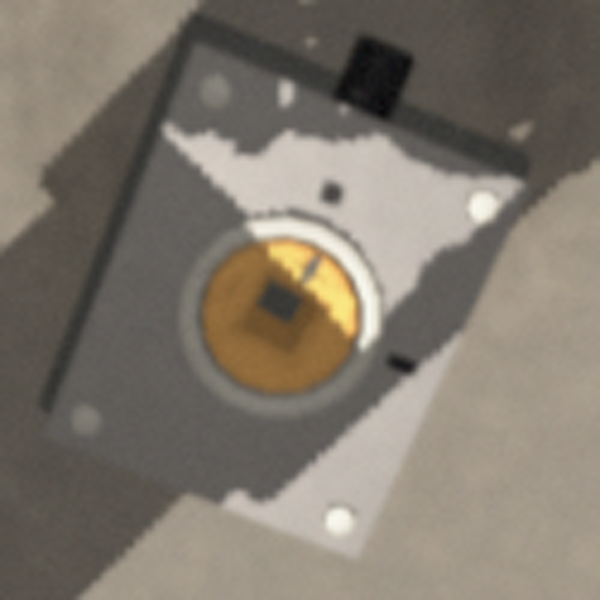

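```bash
python3 -c "
from h import *
w=dict(xyz=[717.96714548,-188.53747442,432.35115813],rotation=[164.364109,.0896684427,-72.139287],K=[[285.08097293,0,255.71596976],[0,285.08097293,195.79109494],[0,0,1]])
g=lambda x,y:(200+x/4.8-.4,110+y/4.8-.4)
m=px2z(w,g(280.5,316.5),57);m2=px2z(w,g(281,314.5),58);print(m,m2)
for n,c,z in [('pointer',(310,268),57),('dot',(332,193),50),('bar',(402,362),50),('screw1',(215,91),50),('s2',(482,206),50),('s3',(340,520),50),('s4',(86,420),50)]:
    q=px2z(w,g(*c),z);d=q-m;print(n,q,np.degrees(np.arctan2(d[1],d[0])),np.hypot(*d[:2]))
"
```

```text
[ 645.58822871 -214.5130278    57.        ] [ 646.36307524 -214.40123381   58.        ]
pointer [ 661.08404151 -218.06059117   57.        ] -12.894900346800851 15.896710986010229
dot [ 681.82888772 -217.82427206   50.        ] -5.220517971981009 36.39161584879333
bar [ 642.29718084 -252.29873173   50.        ] -94.97776877966052 37.92875449537412
screw1 [ 698.20882011 -178.73020301   50.        ] 34.21631463457047 63.634402566032804
s2 [ 691.22934732 -258.69153481   50.        ] -44.06708510949929 63.52048638176737
s3 [ 591.20815674 -250.76696553   50.        ] -146.3095266086157 65.35702126002894
s4 [ 597.75987479 -170.66375143   50.        ] 137.48524476929697 64.88690527422743
```

Emit:
move_arm:
  increments:
    - [[0.525,0,0,-0.32,0.096,0.019,1],[0.525,0,0,-0.32,0.096,0.019,1],[0.525,0,0,-0.32,0.096,0.019,1],[0.525,0,0,-0.32,0.096,0.019,1],[0.525,0,0,-0.32,0.096,0.019,1],[0.525,0,0,-0.32,0.096,0.019,1],[0.525,0,0,-0.32,0.096,0.019,1],[0.525,0,0,-0.32,0.096,0.019,1]]

```text
t: 2.8
tool_pos: [467.5, 46.3, 270.1]
ee_rot: [-149.9, -0.0, -72.7]
force: [0.3, 1.1, 0.4]
grip_width: 85.3
```

```bash
python3 -c "
from h import *
inc([534.4-150*.707*.954,210-150*.707*.3,79+150*.707],toolR(17.5,45)); print(pose())"
```

```text
inc [0.2605, -0.0027, -0.0032] [-0.1361, 0.037, 0.0768] rows 3.9
(array([467.4869439 ,  46.29869946, 270.07233042]), Rotation.from_matrix(array([[ 2.96718159e-01, -8.26390437e-01,  4.78578290e-01],
                            [-9.54965070e-01, -2.56884743e-01,  1.48498968e-01],
                            [ 2.21333897e-04, -5.01087891e-01, -8.65396370e-01]])), {'t': 2.8, 'joint_positions': array([-21.74027693, -34.15351208, 128.04464425,  20.63637473,
        63.4253916 ,  45.40953256]), 'joint_vel': array([ 49.85331017, -61.29341116,  39.22274951, -22.33249646,
         1.35200471,  59.10227536]), 'joint_torque': array([ -6.02457136,  -6.36955082, -35.51855564,   1.43886019,
        -1.46709524,  -1.22485299]), 'tool_pos': array([467.4869439 ,  46.29869946, 270.07233042]), 'ee_rot': array([-1.49927999e+02, -1.26814983e-02, -7.27394052e+01]), 'force': array([0.34181213, 1.10554648, 0.43817349]), 'torque': array([-0.06340098,  0.21127275,  0.02577243]), 'grip_width': 85.27067196373899})
```

```bash
python3 -c "
from h import *
import h
h.pose=lambda:(np.array([460,60,270.]),toolR(17.5,60),None)
h.inc([534.4-140*.707*.954,210-140*.707*.3,79+140*.707],toolR(17.5,45))"
```

```text
inc [0.2618, -0.0, -0.0] [-0.1208, 0.0312, 0.0882] rows 3.7
```

Emit:
move_arm:
  increments:
    - [[0.262,0,0,-0.121,0.031,0.088,1],[0.262,0,0,-0.121,0.031,0.088,1],[0.262,0,0,-0.121,0.031,0.088,1],[0.262,0,0,-0.121,0.031,0.088,1],[0.262,0,0,-0.121,0.031,0.088,1],[0.262,0,0,-0.121,0.031,0.088,1],[0.262,0,0,-0.121,0.031,0.088,1]]

```text
t: 3.38
tool_pos: [450.7, 166.1, 181.0]
ee_rot: [-134.8, -0.1, -72.6]
force: [0.2, 0.1, 0.1]
grip_width: 85.1
```

```bash
python3 -c "
from h import *
print(pose()[2]['joint_positions'].round(1))
w=vision.snapshot('wrist');save(w['img'],'w2');print(w['xyz'],w['rotation'],pose()[0],pose()[2]['ee_rot'])
h=np.array([np.cos(np.radians(17.5)),np.sin(np.radians(17.5)),0]);o=np.array([590,227.4,0]);c,s=np.cos(np.radians(22)),np.sin(np.radians(22))
ax=c*h-s*np.array([0,0,1]);sh=o-37*h+np.array([0,0,70]);l=np.array([-h[1],h[0],0]);zz=s*h+c*np.array([0,0,1])
P=[sh,sh+70*ax,sh-46*ax]+[sh+a*ax+b*6*l+18*zz for a,b in [(0,1),(0,-1),(-46,-1),(-46,1)]]
uv=proj(w,np.array(P));print(uv.round(1).tolist())
im=cv2.resize(w['img'],None,fx=1.5,fy=1.5,interpolation=cv2.INTER_CUBIC)
for u in uv: cv2.circle(im,tuple(int(v) for v in (u+.5)*1.5),2,(0,255,0),-1)
save(im,'w2o')
for d in nets.silhouettes(w,'key'): print(d['conf'],d['rect'])
"
```

```text
[ -4.4 -39.8 146.9  28.7  33.2  49.5]
[400.55178227 151.16383234 330.80941633] [-1.50626332e+02 -4.94125683e-02 -7.26199899e+01] [451.2431185  165.68584414 181.61133172] [-1.34746172e+02 -8.55494526e-02 -7.26383795e+01]
[[240.7, 179.9], [242.8, 148.0], [238.8, 207.8], [234.4, 165.8], [245.8, 165.8], [244.6, 193.0], [231.5, 193.0]]
0.86 [287.4, 294.2, 23.1, 62.8]
0.69 [131.2, 266.9, 83.8, 76.7]
0.55 [238.6, 180.8, 18.3, 73.1]
```

View pics/w2o.png

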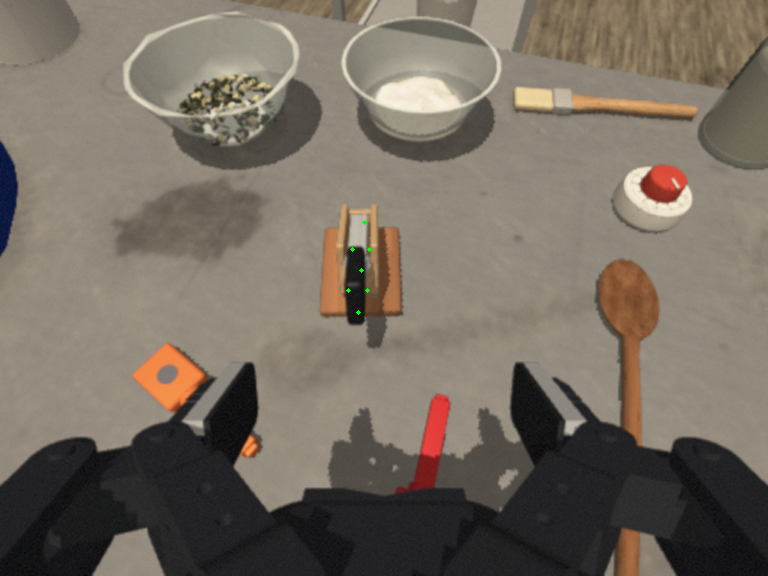

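```bash
python3 -c "
from h import *
a=cv2.imread('pics/w2.png');cv2.imwrite('pics/w2c.png',cv2.resize(a[125:225,195:290],None,fx=6,fy=6,interpolation=cv2.INTER_CUBIC))
p,Rm,s=pose();t=np.radians(45);h=np.array([.9537,.3007,0]);l=np.array([-.3007,.9537,0])
inc(np.array([534.4,210,79])+2*l-70*(.707*h-[0,0,.707]),toolR(17.5,45))"
```

```text
inc [-0.0045, -0.0031, -0.0009] [-0.0197, 0.0075, 0.068] rows 1.7
```

View pics/w2c.png

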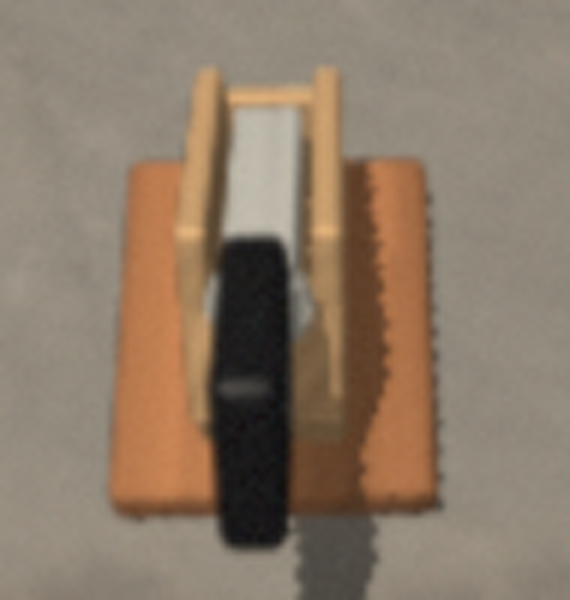

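```bash
python3 -c "
from h import *
w=dict(xyz=[400.55178227,151.16383234,330.80941633],rotation=[-150.626332,-.0494125683,-72.6199899],K=[[285.08097293,0,255.71596976],[0,285.08097293,195.79109494],[0,0,1]])
g=lambda x,y:(195+x/6-.4,125+y/6-.4)
a=px2z(w,g(252,240),86.7);b=px2z(w,g(246,383),104);d=a-b;print(a,b,np.degrees(np.arctan2(d[1],d[0])),np.hypot(*d[:2]),'top mid',(a+b)/2)
for c in [(133,160),(425,160),(438,508),(110,508)]: print(px2z(w,g(*c),12))
"
```

```text
[561.51909025 222.29788696  86.7       ] [524.33441607 209.22871326 104.        ] 19.36487532653263 39.414506150391134 top mid [542.92675316 215.76330011  95.35      ]
[624.0903242  278.25687202  12.        ]
[644.58590899 212.9311624   12.        ]
[557.88441143 184.55375827  12.        ]
[537.4460255  249.75347836  12.        ]
```

Emit:
move_arm:
  increments:
    - [[0,0,0,-0.02,0.007,0.065,1],[0,0,0,-0.02,0.007,0.065,1],[0,0,0,-0.02,0.007,0.065,1],[0,0,0,-0.02,0.007,0.065,1]]

```text
t: 3.82
tool_pos: [483.0, 198.0, 126.5]
ee_rot: [-135.2, 0.1, -72.6]
force: [-0.3, -1.0, -0.4]
grip_width: 85.4
```

```bash
python3 -c "
from h import *
w=vision.snapshot('wrist');save(w['img'],'w3');print(w['xyz'],w['rotation'],pose()[0],pose()[2]['ee_rot'])
save(cv2.resize(w['img'][100:300,150:350],None,fx=3,fy=3,interpolation=cv2.INTER_CUBIC),'w3c')
"
```

```text
[433.9976066  182.92383048 276.6230487 ] [-1.51016699e+02  1.04003870e-01 -7.26157248e+01] [483.43783333 197.82695291 128.15750295] [-1.35026801e+02  3.96050764e-02 -7.25706839e+01]
```

View pics/w3c.png

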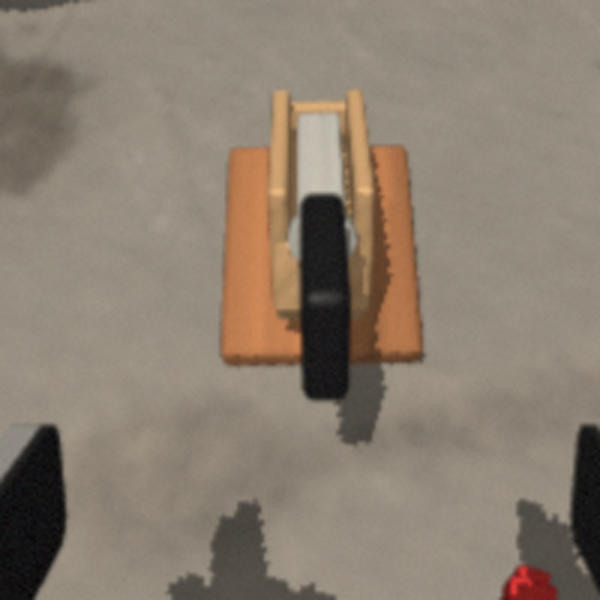

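```bash
python3 -c "
from h import *
w=dict(xyz=[433.9976066,182.92383048,276.6230487],rotation=[-151.016699,.104,-72.6157],K=[[285.08097293,0,255.71596976],[0,285.08097293,195.79109494],[0,0,1]])
g=lambda x,y:(150+x/3-.4,100+y/3-.4)
a=px2z(w,g(322.5,197),86.7);b=px2z(w,g(325,296),104);d=a-b;print(a,b,np.degrees(np.arctan2(d[1],d[0])),np.hypot(*d[:2]),'top mid',(a+b)/2)
P=np.array([px2z(w,g(*c),12) for c in [(230,147),(407,147),(421,358),(221,361)]]);print(P,P.mean(0)); e=P[0]-P[3]+P[1]-P[2];yaw=np.degrees(np.arctan2(e[1],e[0]));print(yaw)
for q in (yaw,):
  y=np.radians(18.2);h=np.array([np.cos(y),np.sin(y),0]);G=P.mean(0)-58.3*h;G[2]=79;print('gripc',G)
  G2=(a+b)/2-6.7*h;print(G2)
G=np.array([536,213.3,79]);t=np.radians(45)
inc(G+19*(.707*h-[0,0,.707]),toolR(18.2,45))
"
```

```text
[561.58692386 222.05660196  86.7       ] [523.75157232 209.75170537 104.        ] 18.01567617184126 39.78598127862299 top mid [542.66924809 215.90415366  95.35      ]
[[623.65209207 278.86390362  12.        ]
 [644.15157478 213.0554183   12.        ]
 [558.45515447 185.99101931  12.        ]
 [537.24140491 250.22305325  12.        ]] [590.87505656 232.03334862  12.        ]
17.93501301128441
gripc [535.49168595 213.82422287  79.        ]
[536.30443534 213.81150971  95.35      ]
inc [0.0005, -0.009, -0.01] [0.0008, -0.004, 0.0925] rows 2.2
```

Emit:
move_arm:
  increments:
    - [[0,-0.004,-0.007,0,-0.002,0.04,1],[0,-0.006,-0.007,0,-0.004,0.07,1],[0,-0.006,-0.007,0,-0.004,0.0925,1],[0,-0.006,-0.007,0,-0.004,0.0925,1],[0,-0.006,-0.007,0,-0.004,0.0925,1]]
  grip_force: 60

```text
t: 4.28
tool_pos: [551.4, 215.4, 68.9]
ee_rot: [-134.6, 0.2, -71.8]
force: [-0.0, 0.4, -0.5]
grip_width: 85.8
```

```bash
python3 -c "
from h import *
h=np.array([np.cos(np.radians(18)),np.sin(np.radians(18)),0])
inc(np.array([536,213.8,79])+19*(.707*h-[0,0,.707]),toolR(18,45))
w=vision.snapshot('wrist');save(w['img'],'w4')
"
```

```text
inc [-0.0074, 0.0038, 0.0001] [-0.0032, 0.0036, 0.0011] rows 0.1
```

View pics/w4.png

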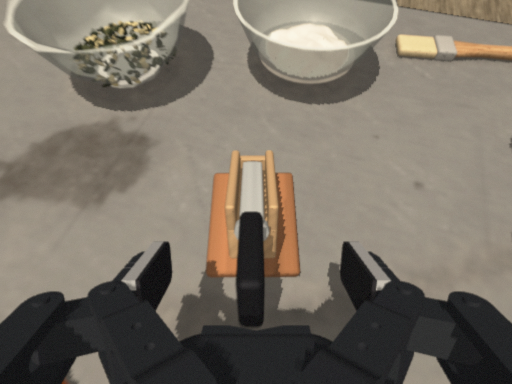

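Emit:
move_arm:
  increments:
    - [[-0.006,0,0,-0.003,0.003,0.001,1],[-0.006,0,0,-0.003,0.003,0.001,1],[-0.006,0,0,-0.003,0.003,0.001,0],[-0.006,0,0,-0.003,0.003,0.001,0],[-0.006,0,0,-0.003,0.003,0.001,0],[-0.006,0,0,-0.003,0.003,0.001,0],[-0.006,0,0,-0.003,0.003,0.001,0],[-0.006,0,0,-0.003,0.003,0.001,0]]
  grip_force: 60

```text
t: 5.0
tool_pos: [546.0, 218.0, 64.0]
ee_rot: [-135.2, 0.3, -71.6]
force: [-1.7, -0.7, 1.1]
grip_width: 12.6
```

Emit:
move_arm:
  increments:
    - [[0,0,0,0,0,0,0],[0,0,0,0,0,0,0],[0,0,0,0,0,0,0],[0,0,0,0,0,0,0]]

```text
t: 5.33
tool_pos: [546.0, 217.9, 63.9]
ee_rot: [-135.2, 0.3, -71.6]
force: [-5.6, -2.8, 5.7]
grip_width: 11.1
```

```bash
python3 -c "
from h import *
p,Rm,s=pose();print(p,s['ee_rot'],s['grip_width'],s['force'],s['joint_positions'].round(1))
w=vision.snapshot('wrist');save(w['img'],'w5')
print('lift',Rm.inv().apply([-10,-3,150]))
"
```

```text
[545.95068098 217.94776077  63.94442798] [-135.19139998    0.30063271  -71.59825336] 11.077406182797976 [-5.55272936 -2.79514654  5.67022665] [  4.8   3.3 132.   85.6   9.8  -5.1]
lift [  -1.09722717  -98.30474204 -113.77158602]
```

View pics/w5.png

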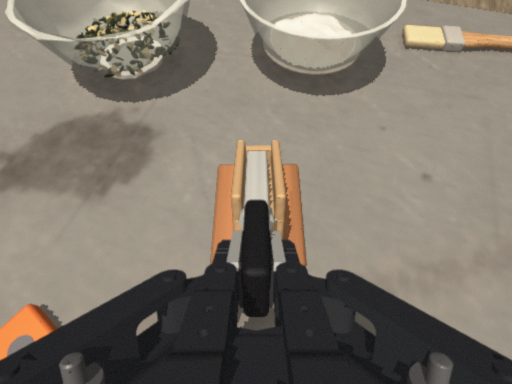

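Emit:
move_arm:
  increments:
    - [[0,0,0,0,-0.014,-0.014,0],[0,0,0,0,-0.028,-0.03,0],[0,0,0,-0.0005,-0.049,-0.056,0],[0,0,0,-0.001,-0.07,-0.08,0],[0,0,0,-0.001,-0.085,-0.097,0],[0,0,0,-0.001,-0.098,-0.113,0],[0,0,0,-0.001,-0.098,-0.113,0]]

```text
t: 5.97
tool_pos: [537.8, 214.6, 218.7]
ee_rot: [-134.9, 0.1, -71.7]
force: [1.5, 0.2, 0.5]
grip_width: 11.5
```

```bash
python3 -c "
from h import *
p,Rm,s=pose();print(p,s['ee_rot'],s['grip_width'],s['force'],s['joint_positions'].round(1))
w=vision.snapshot('wrist');save(w['img'],'w6')
inc([500,0,260],toolR(6,79))
"
```

```text
[537.82756772 214.61406221 218.68909012] [-1.34868454e+02  1.28266560e-01 -7.16649333e+01] 11.512541050726924 [1.45618835 0.16261741 0.50185241] [  4.4 -19.  129.8  22.4  26.8  60. ]
inc [-0.598, 0.1055, 0.1925] [0.1916, 0.0459, -0.1022] rows 5.3
```

View pics/w6.png

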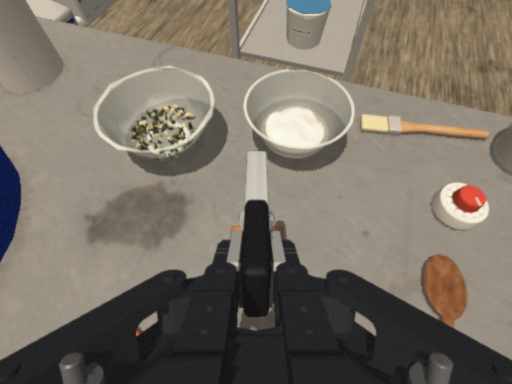

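Emit:
move_arm:
  increments:
    - [[-0.6,0.1,0.19,0.19,0.046,-0.102,0],[-0.6,0.1,0.19,0.19,0.046,-0.102,0],[-0.6,0.1,0.19,0.19,0.046,-0.102,0],[-0.6,0.1,0.19,0.19,0.046,-0.102,0],[-0.6,0.1,0.19,0.19,0.046,-0.102,0],[-0.6,0.1,0.19,0.19,0.046,-0.102,0],[-0.6,0.1,0.19,0.19,0.046,-0.102,0],[-0.6,0.1,0.19,0.19,0.046,-0.102,0]]

```text
t: 6.68
tool_pos: [497.0, 1.5, 250.8]
ee_rot: [-169.9, 0.4, -83.8]
force: [-0.3, 0.3, -1.1]
grip_width: 11.6
```

```bash
cat >> h.py <<'E'
def keypts(p,Rm,al=23.,c=(0,0,-19.)):
    "key points in the world for key tilted al deg from tool z towards -y, grip centre c in tool frame: tip, shoulder centre, grip corners..."
    a=np.radians(al);ax=np.array([0,-np.sin(a),np.cos(a)]);w=np.array([0,-np.cos(a),-np.sin(a)]);x=np.array([1.,0,0]);c=np.array(c)
    sh=c+23*ax
    L=[sh+70*ax,sh]+[sh+64*ax+7*i*x+7*w for i in(-1,1)]+[sh+7*i*x+7*w for i in(-1,1)]+[sh-46*k*ax+18*w+6*i*x for k in(0,1) for i in(-1,1)]
    return p+Rm.apply(np.array(L))
E
python3 -c "
from h import *
w=vision.snapshot('wrist');p,Rm,s=pose();print(p,s['ee_rot'],s['joint_positions'].round(1),w['xyz'],w['rotation'])
uv=proj(w,keypts(p,Rm));print(uv.round(1).tolist())
im=cv2.resize(w['img'][100:340,140:380],None,fx=2.5,fy=2.5,interpolation=cv2.INTER_CUBIC)
for u in uv: cv2.circle(im,tuple(int(v) for v in (u+.5-[140,100])*2.5),2,(0,255,0),-1)
save(im,'w7')
y=np.radians(-13);h=np.array([np.cos(y),np.sin(y),0])
inc(np.array([645.5,-214.5,185])+19*(np.cos(np.radians(113))*h-[0,0,.92]),toolR(-13,113))
"
```

```text
[496.52906008   2.2774269  250.45450679] [-169.87592881    0.37166939  -83.70042234] [-16.4 -11.9 110.4   4.4  72.3  66.3] [539.75080762   5.74367313 403.6047072 ] [174.30849015   0.38558693 -83.8173617 ]
[[255.4, 161.8], [255.4, 229.9], [245.4, 157.9], [265.2, 157.8], [242.2, 220.7], [268.5, 220.6], [243.5, 205.0], [267.1, 205.0], [239.6, 283.3], [270.9, 283.2]]
inc [-0.5715, -0.0318, 0.3401] [0.2299, -0.1011, 0.1008] rows 6.5
```

View pics/w7.png

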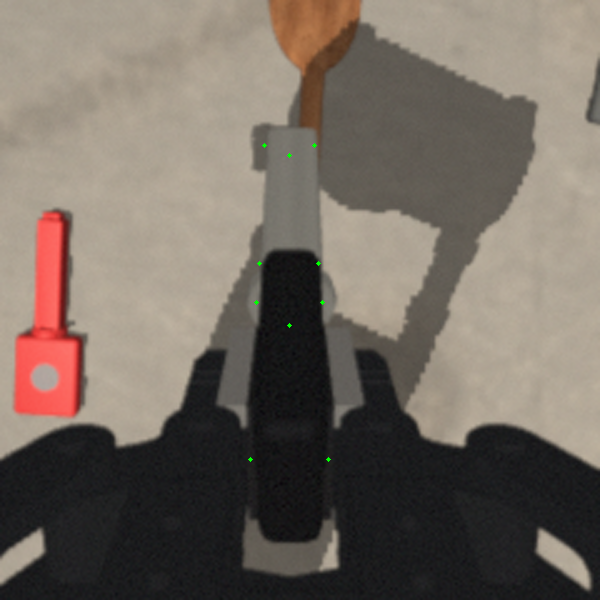

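```bash
python3 -c "
from h import *
from scipy.optimize import least_squares
w=dict(xyz=[539.75080762,5.74367313,403.6047072],rotation=[174.30849015,.38558693,-83.8173617],K=[[285.08097293,0,255.71596976],[0,285.08097293,195.79109494],[0,0,1]])
p=np.array([496.529,2.277,250.4545]);Rm=R.from_euler('xyz',[-169.87592881,.37166939,-83.70042234],degrees=True)
def pts(v):
    al,cy,cz=v;a=np.radians(al);ax=np.array([0,-np.sin(a),np.cos(a)]);q=np.array([0,-np.cos(a),-np.sin(a)]);sh=np.array([0,cy,cz])+23*ax
    return proj(w,p+Rm.apply(np.array([sh+70*ax+5*q,sh+18*q,sh-46*ax+18*q,sh+64*ax+7*q])))
obs=np.array([127,252,430])/2.5+100-.4
print(pts([23,0,-19]),obs)
f=least_squares(lambda v:pts(v)[:3,1]-obs,[23,0,-19]);print(f.x,f.fun)
for tip in (127,132,136):
  for g in (425,435):
    o=np.array([tip,252,g])/2.5+100-.4;print(tip,g,least_squares(lambda v:pts(v)[[0,1,2],1]-o,[23,0,-19]).x.round(1))
"
```

```text
[[255.34621586 155.90078183]
 [255.26479542 204.98442291]
 [255.2262148  283.26418445]
 [255.3378781  157.84009134]] [150.4 200.4 271.6]
[26.76358156  3.12999657 -1.69119336] [ 1.95541361e-11 -5.44275736e-11  1.07434062e-11]
127 425 [27.5  4.8  3.5]
127 435 [26.1  1.6 -6.5]
132 425 [25.7  3.3 -0.7]
132 435 [ 24.3   0.3 -10.4]
136 425 [24.2  2.2 -4.1]
136 435 [ 22.9  -0.8 -13.5]
```

```bash
cat >> h.py <<'E'
C=np.array([0.6,-3,-18.])
def tcp_for(gc,Rt): return np.array(gc)-Rt.apply(C)
E
python3 -c "
from h import *
T=toolR(-13,113)
inc(tcp_for([645.5,-214.5,57+93+30],T),T)
"
```

```text
inc [-0.5715, -0.0318, 0.3401] [0.2286, -0.0986, 0.1033] rows 6.5
```

Emit:
move_arm:
  increments:
    - [[-0.5715,-0.032,0.34,0.2285,-0.0985,0.103,0],[-0.5715,-0.032,0.34,0.2285,-0.0985,0.103,0],[-0.5715,-0.032,0.34,0.2285,-0.0985,0.103,0],[-0.5715,-0.032,0.34,0.2285,-0.0985,0.103,0],[-0.5715,-0.032,0.34,0.2285,-0.0985,0.103,0],[-0.5715,-0.032,0.34,0.2285,-0.0985,0.103,0],[-0.5715,-0.032,0.34,0.2285,-0.0985,0.103,0],[-0.5715,-0.032,0.34,0.2285,-0.0985,0.103,0]]

```text
t: 7.4
tool_pos: [636.2, -215.6, 155.3]
ee_rot: [156.5, 0.0, -103.1]
force: [-0.4, -0.6, -4.4]
grip_width: 11.6
```

```bash
cat > look.py <<'E'
from h import *
import sys
n=sys.argv[1]; head,z=float(sys.argv[2]),float(sys.argv[3])
w=vision.snapshot('wrist');p,Rm,s=pose();print(p.round(1),s['ee_rot'].round(2),s['joint_positions'].round(1),s['force'].round(1),s['grip_width'],w['xyz'],w['rotation'])
save(w['img'],n)
save(cv2.resize(w['img'][90:290,160:360],None,fx=3,fy=3,interpolation=cv2.INTER_CUBIC),n+'c')
q=vision.snapshot('scene'); u=proj(q,[[645,-215,100]])[0].astype(int)
save(cv2.resize(q['img'][u[1]-60:u[1]+60,u[0]-70:u[0]+70],None,fx=5,fy=5,interpolation=cv2.INTER_CUBIC),n+'s')
print('key axis/gc',(Rm.apply([0,-np.sin(np.radians(23)),np.cos(np.radians(23))])).round(3),(p+Rm.apply(C)).round(1), 'proj tip, mouth',proj(w,[keypts(p,Rm,23,C)[0],[645.5,-214.5,57]]).round(1).tolist())
T=toolR(head,113); inc(tcp_for([645.5,-214.5,z],T),T)
E
python3 look.py w8 -13 150
```

```text
[ 635.7 -212.9  158.6] [ 1.5657e+02  1.0000e-01 -1.0307e+02] [-26.4  45.9  53.   -5.3 103.9  76.4] [-0.  -0.4 -1.4] 11.140109133639225 [ 753.29495259 -242.46200952  258.78817519] [ 1.40638824e+02  4.74540370e-02 -1.03189762e+02]
key axis/gc [-0.007  0.003 -1.   ] [ 645.2 -215.8  174. ] proj tip, mouth [[253.9, 160.0], [252.6, 143.1]]
inc [0.0037, 0.0012, 0.0008] [0.0003, -0.011, 0.0255] rows 0.7
```

View pics/w8c.png

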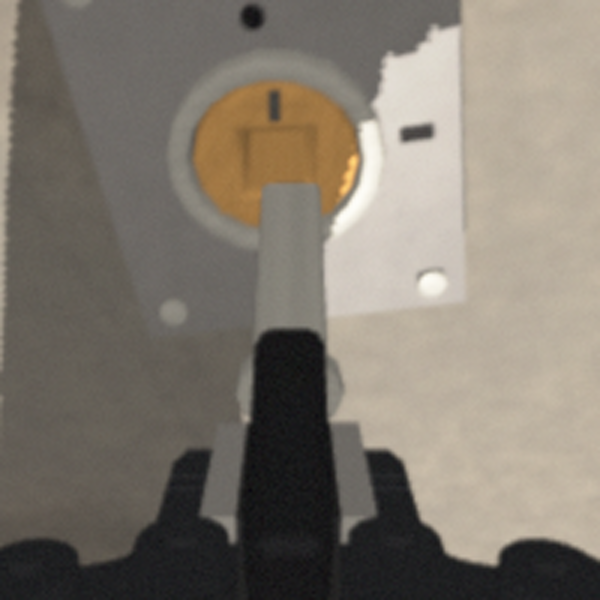

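View pics/w8s.png

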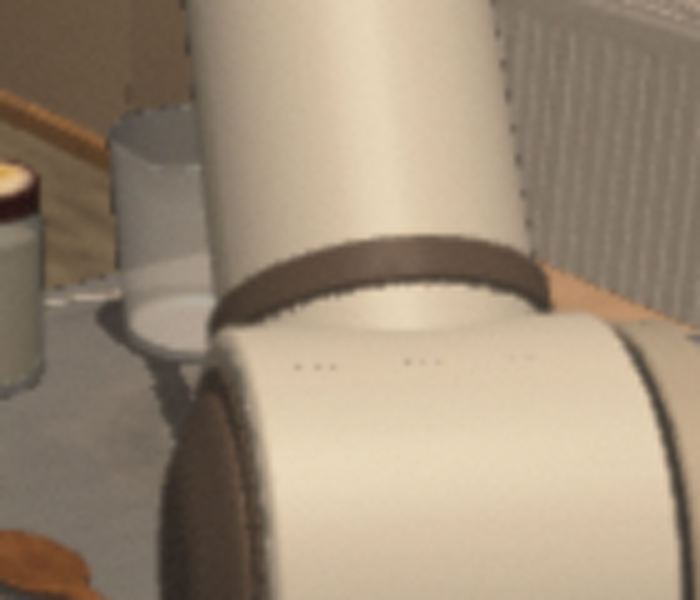

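```bash
python3 -c "
from h import *
w=dict(xyz=[753.29495259,-242.46200952,258.78817519],rotation=[140.638824,.0474540370,-103.189762],K=[[285.08097293,0,255.71596976],[0,285.08097293,195.79109494],[0,0,1]])
g=lambda x,y:(160+x/3-.4,90+y/3-.4)
print('barrel',px2z(w,g(276,153.5),57),'collar',px2z(w,g(275,149.5),58))
for n,c in [('sockTL',(238,126)),('sockTR',(320,126)),('ptr1',(274,90)),('ptr2',(275,120))]: print(n,px2z(w,g(*c),57))
h=np.array([np.cos(np.radians(-13.1)),np.sin(np.radians(-13.1)),0])
tip=np.array([645.2,-215.8,81.])
print('pred tip edge',proj(w,[tip+5*h]),'obs',g(292,183), 'obs tip centre at z81',px2z(w,g(292,183),81)-5*h)
print('dot,bar',px2z(w,g(252,16),50),px2z(w,g(417,132),50))
"
```

```text
barrel [ 647.6831888  -214.19795114   57.        ] collar [ 649.39986897 -214.36028577   58.        ]
sockTL [ 657.59746325 -206.54158792   57.        ]
sockTR [ 652.78630792 -227.10906644   57.        ]
ptr1 [ 665.03917349 -217.91823225   57.        ]
ptr2 [ 657.05758019 -216.22181388   57.        ]
pred tip edge [[254.10968444 153.2892593 ]] obs (256.93333333333334, 150.6) obs tip centre at z81 [ 646.89313386 -218.27504102   81.        ]
dot,bar [ 681.8630668  -216.40689068   50.        ] [ 641.66614372 -251.50820537   50.        ]
```

```bash
python3 -c "
from h import *
p,Rm,s=pose();print(p,Rm.inv().apply([1,2.5,-12]))"
```

```text
[ 636.07506666 -211.49010212  162.37515612] [-2.64336072 -5.11057546 10.86943708]
```

Emit:
move_arm:
  increments:
    - [[0,0,0,-0.0026,-0.0051,0.0109,0],[0,0,0,-0.0026,-0.0051,0.0109,0],[0,0,0,-0.0026,-0.0051,0.0109,0],[0,0,0,-0.0026,-0.0051,0.0109,0],[0,0,0,-0.0026,-0.0051,0.0109,0],[0,0,0,-0.0026,-0.0051,0.0109,0]]

```text
t: 8.0
tool_pos: [638.0, -210.0, 156.3]
ee_rot: [157.2, -0.1, -103.0]
force: [-0.0, -0.2, -1.0]
grip_width: 11.4
```

```bash
sed -i '/scene/d;/cv2.resize(q/d' look.py; python3 look.py w9 -13 150
```

```text
[ 637.9 -210.2  156. ] [ 1.5721e+02 -8.0000e-02 -1.0300e+02] [-26.2  45.6  53.6  -5.3 103.   76.7] [ 0.2 -0.2 -1.5] 11.22770164494565 [ 753.8816791  -236.04099115  261.34059636] [ 1.41386084e+02 -6.52456812e-02 -1.03034815e+02]
key axis/gc [ 0.003 -0.002 -1.   ] [ 647.3 -212.9  171.4] proj tip, mouth [[257.7, 156.3], [259.7, 144.4]]
inc [-0.0037, -0.0012, -0.0006] [0.0019, -0.007, 0.0203] rows 0.5
```

View pics/w9c.png

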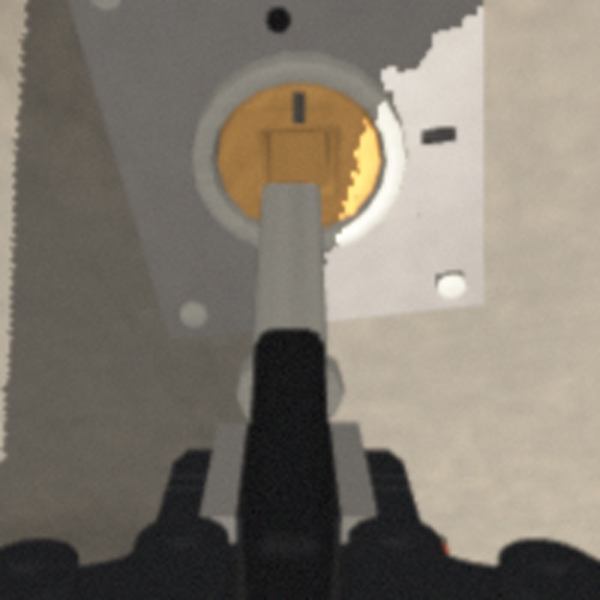

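```bash
cat > rel.py <<'E'
from h import *
def rel(xyz,rot,bar,tip,ztip,head=-13):
    w=dict(xyz=xyz,rotation=rot,K=[[285.08097293,0,255.71596976],[0,285.08097293,195.79109494],[0,0,1]])
    g=lambda c:(160+c[0]/3-.4,90+c[1]/3-.4)
    h=np.array([np.cos(np.radians(head)),np.sin(np.radians(head)),0])
    m=px2z(w,g(bar),57);t=px2z(w,g(tip),ztip)-5*h;print('mouth',m,'tip',t,'d',m-t);return m,t
E
python3 -c "
from rel import *
m,t=rel([753.8816791,-236.04099115,261.34059636],[141.386,-.065,-103.0348],(300,157),(291.5,183),78.4)
p,Rm,s=pose();d=m-t;d[2]=-15.4;print(p,Rm.inv().apply(d))"
```

```text
mouth [ 647.6543253  -214.86424251   57.        ] tip [ 647.51641832 -212.41892031   78.4       ] d [  0.13790698  -2.4453222  -21.4       ]
[ 637.92117134 -210.16045495  156.01421427] [ 2.33037967 -6.59680792 13.93592748]
```

Emit:
move_arm:
  increments:
    - [[0,0,0,0.0023,-0.0066,0.0139,0],[0,0,0,0.0023,-0.0066,0.0139,0],[0,0,0,0.0023,-0.0066,0.0139,0],[0,0,0,0.0023,-0.0066,0.0139,0],[0,0,0,0.0023,-0.0066,0.0139,0],[0,0,0,0.0023,-0.0066,0.0139,0]]

```text
t: 8.55
tool_pos: [638.1, -212.8, 140.0]
ee_rot: [157.2, -0.1, -103.0]
force: [0.2, 0.6, -2.2]
grip_width: 11.2
```

```bash
python3 look.py w10 -13 150
```

```text
[ 638.1 -212.8  140. ] [ 1.5717e+02 -7.0000e-02 -1.0301e+02] [-26.3  46.5  54.   -5.3 101.7  76.6] [ 0.4  0.9 -0.8] 11.170768777880337 [ 754.11596147 -238.89041049  244.90767202] [ 1.41322381e+02 -5.14242240e-02 -1.03060578e+02]
key axis/gc [ 0.003 -0.002 -1.   ] [ 647.5 -215.5  155.5] proj tip, mouth [[257.5, 156.5], [256.5, 155.5]]
inc [-0.003, -0.0011, -0.0007] [-0.0006, -0.0001, 0.0059] rows 0.1
```

View pics/w10c.png

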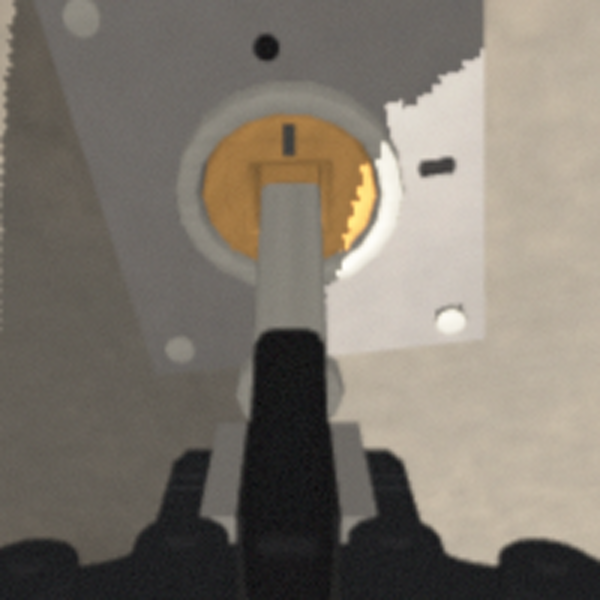

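```bash
python3 -c "
from rel import *
xyz,rot=[754.11596147,-238.89041049,244.90767202],[141.322381,-.0514,-103.0606]
w=dict(xyz=xyz,rotation=rot,K=[[285.08097293,0,255.71596976],[0,285.08097293,195.79109494],[0,0,1]])
m,t=rel(xyz,rot,(290.5,189),(291.5,183),62.5)
h=np.array([np.cos(np.radians(-13)),np.sin(np.radians(-13)),0])
for M in (m,np.array([647.5,-214.8,57])):
  print((proj(w,[M+10.75*h,M+22*h,M-22*h,M])-[160,90]+.4)*3)
p,Rm,s=pose();print(Rm.inv().apply([0,0,-10]))"
```

```text
mouth [ 648.00671424 -215.00248675   57.        ] tip [ 647.80510307 -215.18604406   62.5       ] d [ 0.20161117  0.18355731 -5.5       ]
[[290.52276478 150.29835628]
 [290.54821864 107.02511746]
 [290.4575861  261.10644459]
 [290.5        189.        ]]
[[290.17950107 152.29978676]
 [290.19292078 109.16892932]
 [290.14513082 262.76555342]
 [290.1674978  190.87822851]]
[-0.01250315 -3.87993698  9.21661178]
```

```bash
python3 -c "
from h import *
a=cv2.imread('pics/w10.png');cv2.imwrite('pics/w10d.png',cv2.resize(a[110:185,215:300],None,fx=8,fy=8,interpolation=cv2.INTER_LANCZOS4))"
```

```text
(no output)
```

View pics/w10d.png

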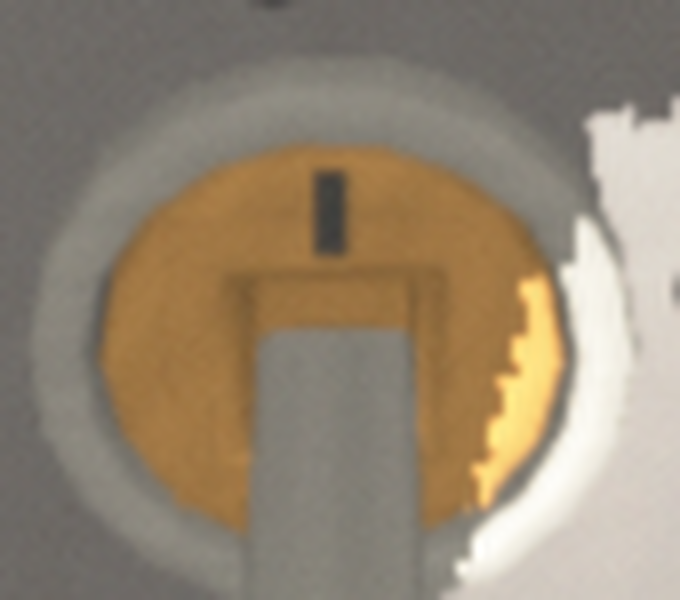

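```bash
python3 -c "
from h import *
p,Rm,s=pose();print(Rm.inv().apply([-1.9,.45,-12]),Rm.inv().apply([0,0,-30]))"
```

```text
[-0.0256033  -2.85634337 11.81749326] [ -0.03750944 -11.63981095  27.64983533]
```

Emit:
move_arm:
  increments:
    - [[0,0,0,0,0.0018,0.0008,0],[0,0,0,0,0.0018,0.0008,0],[0,0,0,0,0,0.005,0],[0,0,0,0,-0.0014,0.0085,0],[0,0,0,0,-0.0029,0.0118,0],[0,0,0,0,-0.0029,0.0118,0],[0,0,0,0,-0.0029,0.0118,0]]

```text
t: 9.18
tool_pos: [635.7, -212.1, 127.0]
ee_rot: [157.1, -0.0, -103.0]
force: [-0.4, 0.0, -0.9]
grip_width: 11.6
```

```bash
python3 look.py w11 -13 150; python3 -c "
import cv2
a=cv2.imread('pics/w11.png');cv2.imwrite('pics/w11d.png',cv2.resize(a[110:195,205:305],None,fx=7,fy=7,interpolation=cv2.INTER_LANCZOS4))"
```

```text
[ 635.9 -212.2  127.4] [ 1.5711e+02 -5.0000e-02 -1.0302e+02] [-26.4  46.8  55.   -5.3 100.5  76.7] [-0.5  0.4 -0.2] 11.437478712156777 [ 751.90366781 -238.28426342  231.68246989] [ 1.41218407e+02 -2.71533451e-02 -1.03058774e+02]
key axis/gc [ 0.002 -0.001 -1.   ] [ 645.3 -215.   142.8] proj tip, mouth [[257.6, 156.4], [256.8, 161.7]]
inc [-0.0019, -0.0008, -0.0006] [-0.0005, 0.0028, -0.0066] rows 0.2
```

View pics/w11d.png

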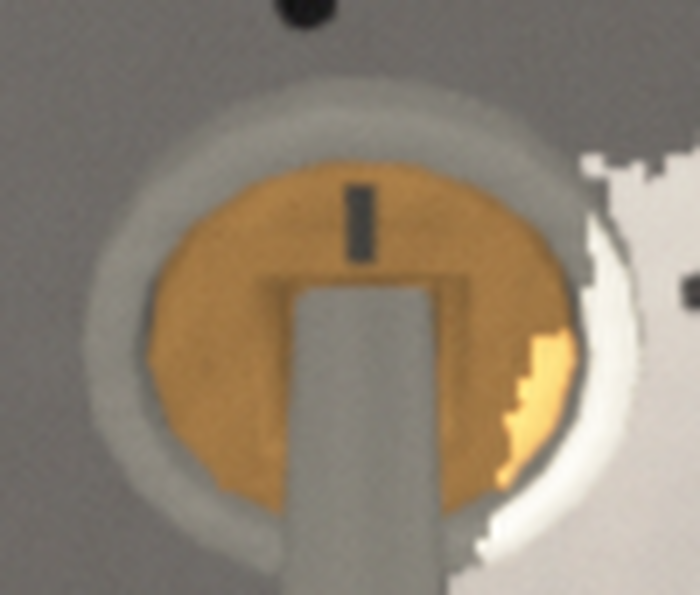

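Emit:
move_arm:
  increments:
    - [[0,0,0,0,-0.0016,0.0037,0],[0,0,0,0,-0.0031,0.0074,0],[0,0,0,0,-0.0047,0.0111,0],[0,0,0,0,-0.0047,0.0111,0]]

```text
t: 9.57
tool_pos: [635.4, -212.0, 114.2]
ee_rot: [157.0, -0.0, -103.0]
force: [0.1, 0.3, -1.0]
grip_width: 11.4
```

```bash
python3 look.py w12 -13 150; python3 -c "
import cv2
a=cv2.imread('pics/w12.png');cv2.imwrite('pics/w12d.png',cv2.resize(a[110:195,205:305],None,fx=7,fy=7,interpolation=cv2.INTER_LANCZOS4))"
```

```text
[ 635.6 -212.   114.6] [ 1.5704e+02 -4.0000e-02 -1.0301e+02] [-26.4  47.5  55.5  -5.3  99.4  76.8] [-0.5 -0.4 -1.7] 11.523226630692317 [ 751.709108   -238.20255201  218.77476663] [ 1.41174133e+02 -1.35171591e-02 -1.03059423e+02]
key axis/gc [ 0.001 -0.001 -1.   ] [ 645.  -214.8  130. ] proj tip, mouth [[257.6, 156.6], [257.0, 171.4]]
inc [-0.0007, -0.0005, -0.0005] [-0.0004, 0.0074, -0.0185] rows 0.5
```

View pics/w12d.png

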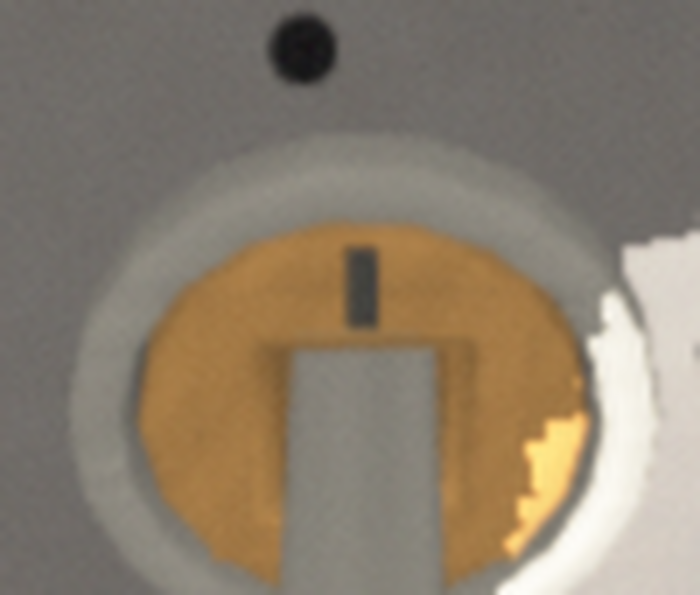

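Emit:
move_arm:
  increments:
    - [[0,0,0,0,-0.0024,0.0055,0],[0,0,0,0,-0.0047,0.011,0],[0,0,0,0,-0.007,0.0165,0],[0,0,0,0,-0.0085,0.02,0],[0,0,0,0,-0.0094,0.022,0],[0,0,0,0,-0.0094,0.022,0]]

```text
t: 10.12
tool_pos: [635.7, -212.1, 90.7]
ee_rot: [157.0, -0.0, -103.0]
force: [0.7, 0.4, -1.3]
grip_width: 11.2
```

```bash
python3 look.py w13 -13 104
```

```text
[ 636.  -212.2   91.3] [ 1.5709e+02 -5.0000e-02 -1.0301e+02] [-26.4  48.8  56.1  -5.2  97.4  77. ] [ 0.5 -1.  -1.5] 11.201276808668448 [ 751.92699156 -238.30889637  195.34666356] [ 1.41203210e+02 -2.23744119e-02 -1.03059161e+02]
key axis/gc [ 0.001 -0.001 -1.   ] [ 645.4 -215.   106.7] proj tip, mouth [[257.6, 156.5], [257.0, 193.1]]
inc [-0.0016, -0.0007, -0.0005] [-0.0005, -0.001, 0.0025] rows 0.1
```

View pics/w13c.png

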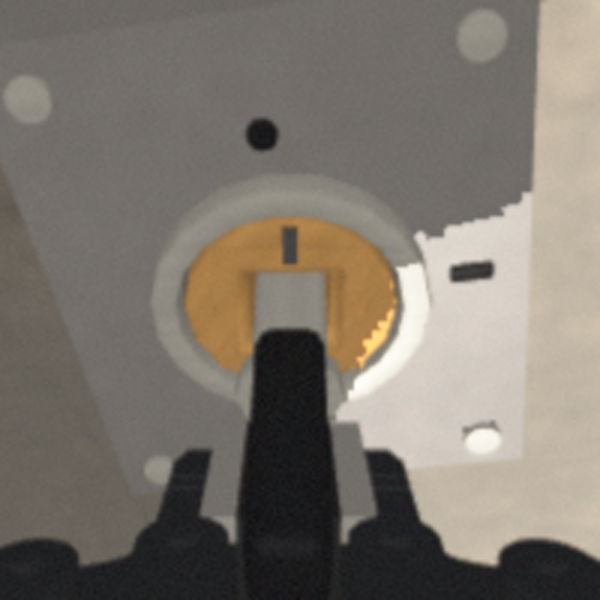

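Emit:
move_arm:
  increments:
    - [[0,0,0,0,-0.0008,0.0018,0],[0,0,0,0,-0.0012,0.0028,0],[0,0,0,0,-0.0016,0.0037,0],[0,0,0,0,-0.0016,0.0037,0],[0,0,0,0,-0.0016,0.0037,0]]

```text
t: 10.58
tool_pos: [636.2, -212.3, 87.7]
ee_rot: [157.1, -0.1, -103.0]
force: [-0.2, -0.1, -0.8]
grip_width: 11.5
```

```bash
python3 look.py w14 -13 104|head -3
```

```text
[ 636.2 -212.3   87.8] [ 1.5714e+02 -6.0000e-02 -1.0301e+02] [-26.4  49.   56.1  -5.2  97.1  77. ] [ 0.3  0.1 -1.2] 11.650519827516854 [ 752.26251771 -238.46614781  192.53439362] [ 1.41289269e+02 -4.41402199e-02 -1.03058763e+02]
key axis/gc [ 0.002 -0.002 -1.   ] [ 645.6 -215.1  103.2] proj tip, mouth [[257.5, 156.5], [256.8, 196.8]]
inc [-0.0025, -0.0009, -0.0007] [-0.0006, 0.0006, -0.0007] rows 0.0
```

Nominally home but no contact force yet; a further 4 mm to feel the bottom.

Emit:
move_arm:
  increments:
    - [[0,0,0,0,-0.0008,0.0018,0],[0,0,0,0,-0.0012,0.0028,0],[0,0,0,0,-0.0016,0.0037,0],[0,0,0,0,-0.0016,0.0037,0]]

```text
t: 10.97
tool_pos: [636.7, -212.6, 86.7]
ee_rot: [157.2, -0.1, -103.0]
force: [-1.8, 2.0, 9.1]
grip_width: 11.2
```

```bash
python3 look.py w15 -13 104|head -3
```

```text
[ 636.7 -212.6   86.7] [ 1.5719e+02 -1.0000e-01 -1.0302e+02] [-26.4  49.1  56.1  -5.3  97.   77.1] [-2.1  1.9  8.9] 11.118115209698066 [ 752.71345577 -238.6633118   191.62078186] [ 1.41342266e+02 -8.26477293e-02 -1.03063574e+02]
key axis/gc [ 0.003 -0.002 -1.   ] [ 646.1 -215.4  102.1] proj tip, mouth [[257.5, 156.5], [256.5, 198.6]]
inc [-0.0033, -0.0015, -0.001] [-0.0008, 0.0015, -0.0015] rows 0.1
```

View pics/w15c.png

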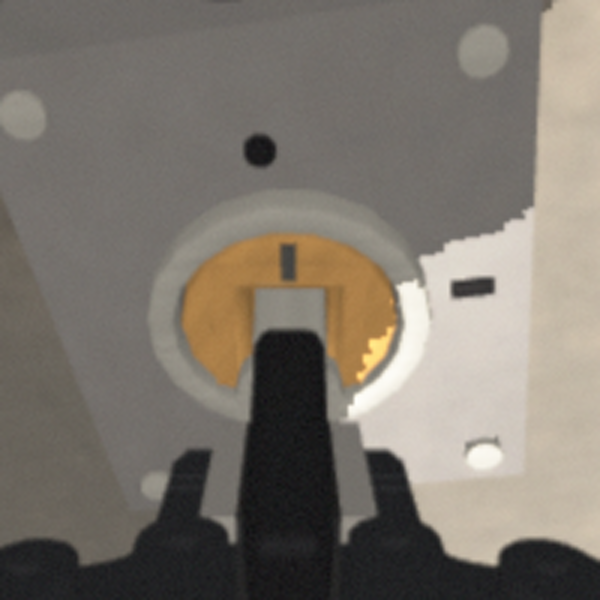

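Emit:
move_arm:
  increments:
    - [[0,0,0,0,0.001,-0.002,1],[0,0,0,0,0.001,-0.002,1],[0,0,0,0,0.001,-0.002,1],[0,0,0,0,0.001,-0.002,1],[0,0,0,0,0.001,-0.002,1],[0,0,0,0,0.001,-0.002,1],[0,0,0,0,0.001,-0.002,1]]

```text
t: 11.6
tool_pos: [636.0, -212.3, 85.7]
ee_rot: [157.1, -0.1, -103.0]
force: [0.4, 0.3, 0.5]
grip_width: 85.2
```

```bash
python3 look.py w16 -13 104
```

```text
[ 636.  -212.3   85.7] [ 1.5712e+02 -6.0000e-02 -1.0301e+02] [-26.4  49.1  56.2  -5.2  96.9  77.1] [-0.3 -0.1 -0.5] 85.75056866078735 [ 752.09535794 -238.42440039  190.44143069] [ 1.41270150e+02 -3.92664045e-02 -1.03059347e+02]
key axis/gc [ 0.002 -0.001 -1.   ] [ 645.4 -215.   101.1] proj tip, mouth [[257.5, 156.5], [256.9, 198.7]]
inc [-0.0021, -0.0008, -0.0006] [-0.0006, 0.0012, -0.0026] rows 0.1
```

View pics/w16.png

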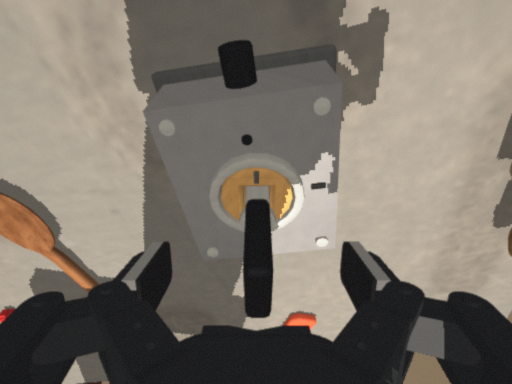

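Emit:
move_arm:
  increments:
    - [[0,0,0,0,0,-0.03,1],[0,0,0,0,0,-0.06,1],[0,0,0,0,0,-0.09,1],[0,0,0,0,0,-0.12,1],[0,0,0,0,0,-0.12,1]]

```text
t: 12.07
tool_pos: [684.9, -224.0, 203.8]
ee_rot: [157.8, -0.2, -103.0]
force: [-0.7, 0.5, 1.5]
grip_width: 85.4
```

```bash
python3 -c "
from h import *
p,Rm,s=pose();print(p,s['joint_positions'].round(1))
for k in (-13,): inc([647,-215,200],toolR(k,90))
inc([647,-215,200],toolR(-13,90)*R.from_euler('z',-60,degrees=True))
inc([647,-215,200],toolR(-13,90)*R.from_euler('z',60,degrees=True))
"; python3 -c "
from h import *
print((toolR(-13,90)*R.from_euler('z',-60,degrees=True)).as_euler('xyz',degrees=True))
"
```

```text
[ 684.91568224 -224.02886097  203.81309512] [-25.6  52.8  36.8  -5.3 111.9  76.4]
inc [0.3871, -0.0038, -0.0008] [-0.0003, 0.0347, 0.0182] rows 3.1
inc [0.3529, 0.1992, -1.0344] [-0.0003, 0.0347, 0.0182] rows 8.9
inc [0.3489, -0.206, 1.0328] [-0.0003, 0.0347, 0.0182] rows 8.9
[-180.    0.  -43.]
```

Emit:
move_arm:
  increments:
    - [[0.387,0,0,0,0.0345,0.018,1],[0.387,0,0,0,0.0345,0.018,1],[0.387,0,0,0,0.0345,0.018,1],[0.387,0,0,0,0.0345,0.018,1],[0.387,0,0,0,0.0345,0.018,1]]

```text
t: 12.48
tool_pos: [638.8, -211.6, 190.9]
ee_rot: [179.0, 0.0, -103.0]
force: [-1.2, 0.7, -1.1]
grip_width: 85.7
```

Emit:
move_arm:
  increments:
    - [[0,0,-0.9,0,0,0,1],[0,0,-0.9,0,0,0,1],[0,0,-0.9,0,0,0,1],[0,0,-0.9,0,0,0,1],[0,0,-0.9,0,0,0,1],[0,0,-0.9,0,0,0,1],[0,0,-0.9,0,0,0,1],[0,0,-0.9,0,0,0,1]]

```text
t: 13.15
tool_pos: [644.7, -214.5, 193.4]
ee_rot: [179.4, 0.6, -51.1]
force: [-0.1, -0.0, -0.6]
grip_width: 85.2
```

Emit:
move_arm:
  increments:
    - [[0,0,-0.95,0,0,0,1],[0,0,-0.95,0,0,0,1],[0,0,-0.95,0,0,0,1],[0,0,-0.95,0,0,0,1],[0,0,-0.95,0,0,0,1],[0,0,-0.95,0,0,0,1],[0,0,-0.95,0,0,0,1],[0,0,-0.95,0,0,0,1]]

```text
t: 13.82
tool_pos: [644.7, -214.5, 193.4]
ee_rot: [-179.8, 0.8, 3.3]
force: [-0.8, -0.1, 0.5]
grip_width: 85.2
```

Emit:
move_arm:
  increments:
    - [[0,0,-0.98,0,0,0,1],[0,0,-0.98,0,0,0,1],[0,0,-0.98,0,0,0,1],[0,0,-0.98,0,0,0,1],[0,0,-0.98,0,0,0,1],[0,0,-0.98,0,0,0,1],[0,0,-0.98,0,0,0,1],[0,0,-0.98,0,0,0,1]]

```text
t: 14.48
tool_pos: [644.7, -214.5, 193.4]
ee_rot: [-179.3, 0.3, 59.5]
force: [-0.2, 0.3, -0.2]
grip_width: 85.4
```

```bash
python3 -c "
from h import *
p,Rm,s=pose();print(p,s['ee_rot'],s['joint_positions'].round(1))
inc([647,-215,200],toolR(167,90))
w=vision.snapshot('wrist');save(w['img'],'w17');print(w['xyz'],w['rotation'])
save(cv2.resize(w['img'][110:310,150:350],None,fx=3,fy=3,interpolation=cv2.INTER_CUBIC),'w17c')
print(proj(w,[[646.5,-215,127],[646.5,-215,57]]))
"
```

```text
[ 644.70481223 -214.47494395  193.4369345 ] [-179.25101536    0.31467915   59.48309018] [-28.4  26.5  74.3  -0.3  79.9 -87.9]
inc [-0.0138, 0.0035, -0.3058] [0.0007, 0.0022, -0.0066] rows 2.4
[ 587.18764533 -179.05908845  337.19944546] [164.95868138   0.30226235  59.43820292]
[[256.1278107  211.81433389]
 [256.39612416 190.11650692]]
```

View pics/w17.png

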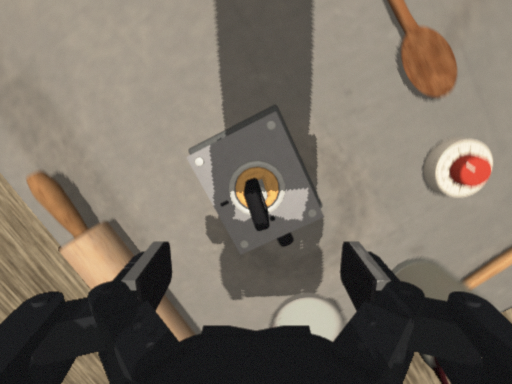

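Emit:
move_arm:
  increments:
    - [[-0.0135,0.0035,-0.305,0.0007,0.001,0,1],[-0.0135,0.0035,-0.305,0.0007,0.001,0,1],[-0.0135,0.0035,-0.305,0.0007,0.001,0,1],[-0.0135,0.0035,-0.305,0.0007,0.001,0,1],[-0.0135,0.0035,-0.305,0.0007,0.001,0,1]]

```text
t: 14.95
tool_pos: [645.6, -214.2, 193.3]
ee_rot: [180.0, -0.0, 76.4]
force: [1.0, -0.6, -0.1]
grip_width: 85.5
```

```bash
python3 -c "
from h import *
p,Rm,s=pose();print(p,s['ee_rot'],s['joint_positions'].round(1))
w=vision.snapshot('wrist');save(w['img'],'w18');print(w['xyz'],w['rotation'])
save(cv2.resize(w['img'][150:270,195:315],None,fx=5,fy=5,interpolation=cv2.INTER_CUBIC),'w18c')
print(proj(w,[[646.5,-215,127],[646.5,-215,57]]))
"
```

```text
[ 645.56111023 -214.17242209  193.29640572] [ 1.79955126e+02 -8.35787448e-03  7.64201117e+01] [ -28.5   26.    75.1    0.    78.9 -104.9]
[ 578.27165975 -197.36260208  336.14367297] [ 1.64157654e+02 -2.54609225e-02  7.63765388e+01]
[[254.21113546 209.61910552]
 [254.53245965 187.45285505]]
```

View pics/w18c.png

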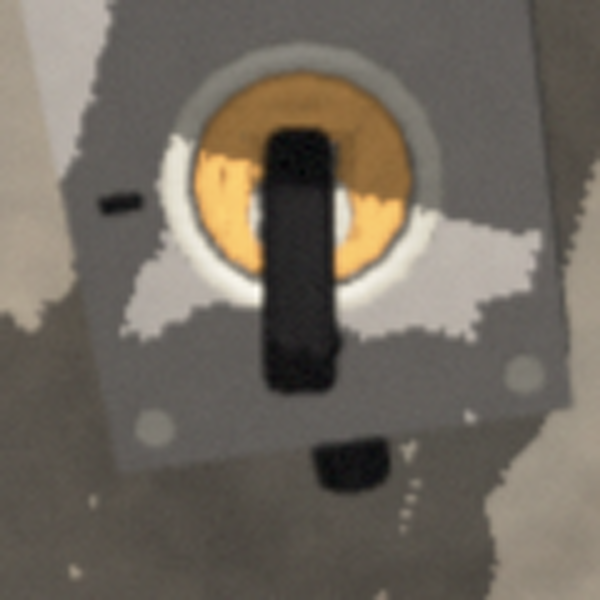

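Emit:
move_arm:
  increments:
    - [[0,0,-0.01,0,0,0.03,1],[0,0,-0.01,0,0,0.06,1],[0,0,-0.01,0,0,0.085,1],[0,0,-0.01,0,0,0.1,1],[0,0,-0.01,0,0,0.106,1],[0,0,-0.01,0,0,0.106,1],[0,0,-0.01,0,0,0.106,1]]

```text
t: 15.58
tool_pos: [646.0, -214.3, 88.6]
ee_rot: [179.8, 0.0, 77.1]
force: [1.0, -0.5, 0.3]
grip_width: 85.6
```

```bash
python3 -c "
from h import *
p,Rm,s=pose();print(p,s['ee_rot'],s['force'],s['joint_positions'].round(1))
w=vision.snapshot('wrist');save(w['img'],'w19')
inc([645.6,-214.6,87],toolR(167,90))
"
```

```text
[ 646.0309785  -214.34725636   88.58383906] [1.79801784e+02 1.71995694e-02 7.71498876e+01] [ 0.97479113 -0.51083336  0.27612549] [ -28.5   31.6   79.6    0.    68.6 -105.7]
inc [0.0051, 0.0007, 0.0027] [-0.0002, -0.0009, 0.0025] rows 0.1
```

View pics/w19.png

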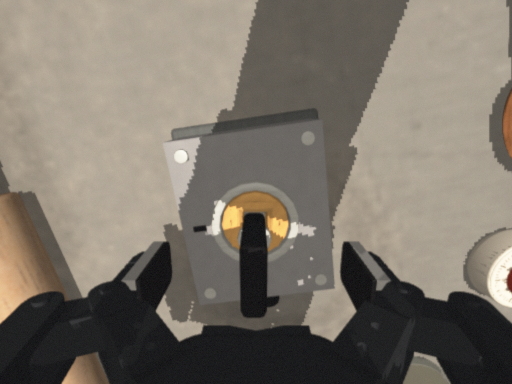

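Centred between the fingers (key at column ~254, finger midpoint ~256). Close.

Emit:
move_arm:
  increments:
    - [[0,0,0,-0.0006,0,0,0],[0,0,0,-0.0006,0,0,0],[0,0,0,-0.0006,0,0,0],[0,0,0,-0.0006,0,0,0],[0,0,0,-0.0006,0,0,0],[0,0,0,-0.0006,0,0,0],[0,0,0,-0.0006,0,0,0],[0,0,0,-0.0006,0,0,0]]
  grip_force: 70

```text
t: 16.3
tool_pos: [645.0, -214.6, 87.5]
ee_rot: [179.9, 0.0, 77.2]
force: [0.1, 0.1, 1.2]
grip_width: 11.3
```

Emit:
move_arm:
  increments:
    - [[0,0,0.06,0,0,0,0],[0,0,0.12,0,0,0,0],[0,0,0.18,0,0,0,0],[0,0,0.24,0,0,0,0],[0,0,0.3,0,0,0,0],[0,0,0.36,0,0,0,0],[0,0,0.42,0,0,0,0],[0,0,0.42,0,0,0,0]]

```text
t: 16.97
tool_pos: [644.5, -213.9, 87.5]
ee_rot: [-180.0, -0.1, 53.1]
force: [-3.2, 2.6, 4.3]
grip_width: 11.1
```

```bash
cat > st.py <<'E'
from h import *
import sys
p,Rm,s=pose();print(p.round(1),s['ee_rot'].round(2),s['force'].round(1),s['torque'].round(2),s['joint_positions'].round(1),s['grip_width'])
w=vision.snapshot('wrist');save(w['img'],sys.argv[1])
save(cv2.resize(w['img'][110:310,150:350],None,fx=3,fy=3,interpolation=cv2.INTER_CUBIC),sys.argv[1]+'c')
E
python3 st.py w20
```

```text
[ 644.5 -213.9   87.5] [-1.7998e+02 -5.0000e-02  5.3050e+01] [-3.2  2.6  4.3] [0.47 0.67 0.03] [-28.6  31.7  79.7   0.1  68.7 -81.6] 11.087333342347307
```

View pics/w20c.png

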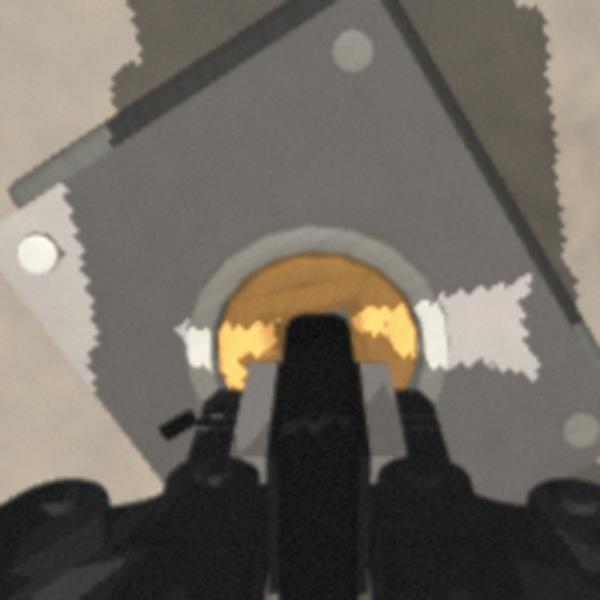

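Emit:
move_arm:
  increments:
    - [[0,0,0.06,0,0,0,0],[0,0,0.12,0,0,0,0],[0,0,0.18,0,0,0,0],[0,0,0.24,0,0,0,0],[0,0,0.3,0,0,0,0],[0,0,0.36,0,0,0,0],[0,0,0.42,0,0,0,0],[0,0,0.45,0,0,0,0]]

```text
t: 17.68
tool_pos: [645.0, -213.5, 87.5]
ee_rot: [-180.0, -0.1, 27.3]
force: [-1.8, 3.8, 4.1]
grip_width: 11.1
```

Emit:
move_arm:
  increments:
    - [[0,0,0.06,0,0,0,0],[0,0,0.12,0,0,0,0],[0,0,0.18,0,0,0,0],[0,0,0.24,0,0,0,0],[0,0,0.3,0,0,0,0],[0,0,0.36,0,0,0,0],[0,0,0.4,0,0,0,0],[0,0,0.4,0,0,0,0]]

```text
t: 18.35
tool_pos: [645.5, -213.5, 87.5]
ee_rot: [-179.9, -0.2, 4.5]
force: [0.0, 4.0, 3.6]
grip_width: 11.4
```

```bash
python3 st.py w21
```

```text
[ 645.5 -213.5   87.5] [-1.7994e+02 -1.6000e-01  4.4600e+00] [0.  4.  3.6] [0.92 0.04 0.01] [-28.5  31.7  79.7   0.2  68.6 -33. ] 11.37915011415864
```

View pics/w21c.png

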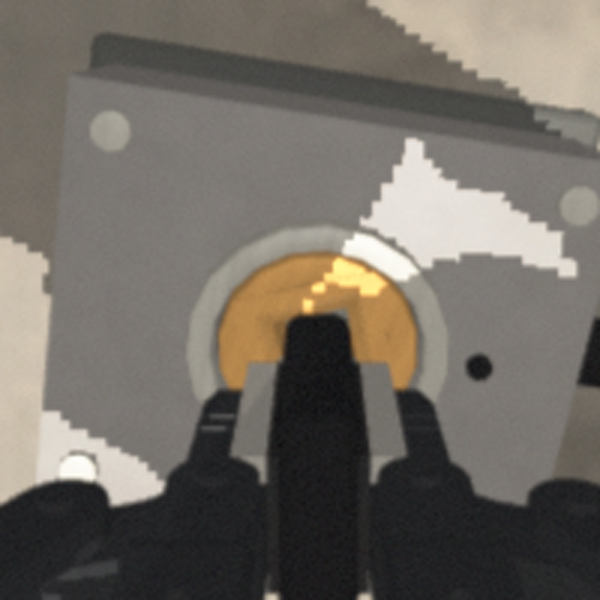

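Emit:
move_arm:
  increments:
    - [[0,0,0.04,0,0,0,0],[0,0,0.08,0,0,0,0],[0,0,0.12,0,0,0,0],[0,0,0.16,0,0,0,0],[0,0,0.2,0,0,0,0],[0,0,0.2,0,0,0,0]]

```text
t: 18.9
tool_pos: [645.7, -213.6, 87.5]
ee_rot: [-179.9, -0.2, -7.0]
force: [1.8, 5.6, 3.6]
grip_width: 11.1
```

```bash
python3 st.py w22
```

```text
[ 645.7 -213.6   87.5] [-179.92   -0.18   -6.98] [1.8 5.6 3.6] [ 1.09 -0.27  0.01] [-28.5  31.7  79.7   0.2  68.5 -21.6] 11.099160274661283
```

Emit:
move_arm:
  increments:
    - [[0,0,0.03,0,0,0,0],[0,0,0.06,0,0,0,0],[0,0,0.09,0,0,0,0],[0,0,0.09,0,0,0,0]]

```text
t: 19.28
tool_pos: [645.8, -213.7, 87.5]
ee_rot: [-179.9, -0.2, -12.1]
force: [1.5, 5.3, 3.2]
grip_width: 11.4
```

```bash
python3 st.py w23
```

```text
[ 645.8 -213.7   87.5] [-179.9    -0.19  -12.11] [1.5 5.3 3.2] [ 1.08 -0.36  0.02] [-28.5  31.7  79.7   0.2  68.5 -16.5] 11.429157981997564
```

View pics/w23c.png

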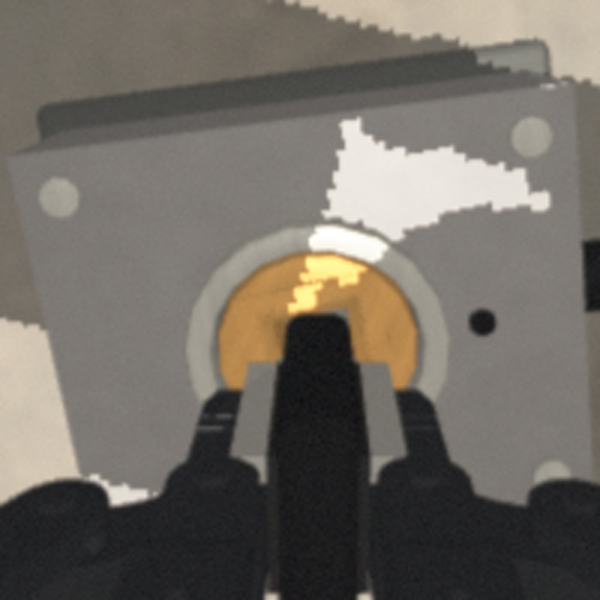

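Emit:
move_arm:
  increments:
    - [[0,0,0.03,0,0,0,0],[0,0,0.06,0,0,0,0],[0,0,0.09,0,0,0,0],[0,0,0.09,0,0,0,0]]

```text
t: 19.67
tool_pos: [646.0, -213.7, 87.5]
ee_rot: [-179.9, -0.2, -17.3]
force: [2.0, 4.8, 1.9]
grip_width: 11.3
```

```bash
python3 st.py w24
```

```text
[ 646.  -213.7   87.5] [-179.89   -0.2   -17.26] [2.  4.8 1.9] [ 1.07 -0.4   0.03] [-28.5  31.7  79.7   0.2  68.5 -11.3] 11.2520504237241
```

Emit:
move_arm:
  increments:
    - [[0,0,0.03,0,0,0,0],[0,0,0.06,0,0,0,0],[0,0,0.08,0,0,0,0],[0,0,0.08,0,0,0,0]]

```text
t: 20.05
tool_pos: [646.0, -213.7, 87.5]
ee_rot: [-179.9, -0.2, -21.7]
force: [2.4, 5.8, 2.8]
grip_width: 11.3
```

```bash
python3 st.py w25; python3 -c "
from h import *
print(pose()[2]['joint_torque'])
t=vision.snapshot('top');u=proj(t,[[645,-215,57]])[0].astype(int);save(cv2.resize(t['img'][u[1]-35:u[1]+35,u[0]-35:u[0]+35],None,fx=8,fy=8,interpolation=cv2.INTER_CUBIC),'t25')"
```

```text
[ 646.  -213.7   87.5] [-179.9    -0.2   -21.71] [2.4 5.8 2.8] [ 1.   -0.47  0.7 ] [-28.5  31.7  79.7   0.1  68.5  -6.8] 11.28036565191274
[ -4.53474507 -50.85466146 -29.90709364  -1.47341777  -0.09697845
   0.78287713]
```

View pics/w25c.png

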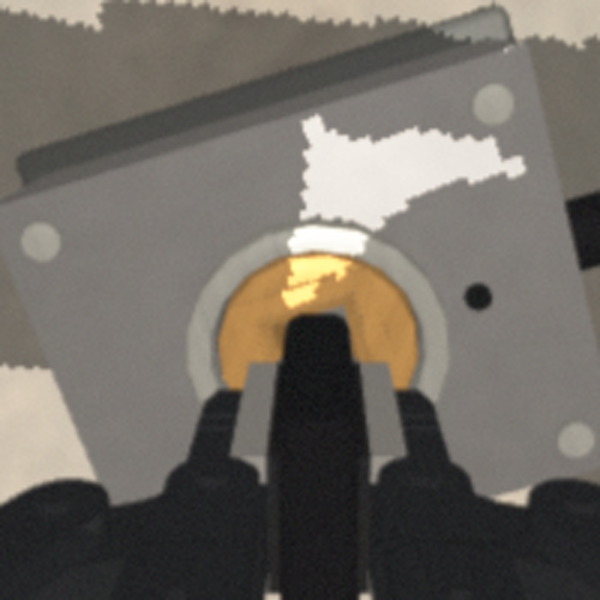

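Emit:
move_arm:
  increments:
    - [[0,0,0.025,0,0,0,0],[0,0,0.025,0,0,0,0],[0,0,0.025,0,0,0,0]]

```text
t: 20.4
tool_pos: [646.0, -213.7, 87.5]
ee_rot: [-179.9, -0.2, -23.1]
force: [2.0, 5.3, 2.6]
grip_width: 11.5
```

```bash
python3 st.py w26
```

```text
[ 646.  -213.7   87.5] [-179.9    -0.19  -23.07] [2.  5.3 2.6] [ 0.96 -0.45  0.97] [-28.5  31.7  79.7   0.1  68.5  -5.5] 11.469184609079537
```

Emit:
move_arm:
  increments:
    - [[0,0,-0.03,0,0,0,0],[0,0,-0.03,0,0,0,1],[0,0,-0.03,0,0,0,1],[0,0,-0.03,0,0,0,1],[0,0,-0.03,0,0,0,1],[0,0,-0.03,0,0,0,1],[0,0,-0.03,0,0,0,1],[0,0,-0.03,0,0,0,1]]

```text
t: 21.12
tool_pos: [645.0, -214.7, 87.2]
ee_rot: [-180.0, -0.1, -21.7]
force: [-0.6, 0.8, 0.1]
grip_width: 85.6
```

Emit:
move_arm:
  increments:
    - [[0,0,0,0,0,-0.03,1],[0,0,0,0,0,-0.07,1],[0,0,0,0,0,-0.11,1],[0,0,0,0,0,-0.15,1],[0,0,0,0,0,-0.18,1],[0,0,0,0,0,-0.18,1],[0,0,0,0,0,-0.18,1]]

```text
t: 21.7
tool_pos: [645.9, -215.1, 270.6]
ee_rot: [180.0, -0.4, -21.7]
force: [-0.3, -0.4, -0.6]
grip_width: 85.2
```

```bash
python3 st.py w27
```

```text
[ 645.9 -215.1  270.6] [179.98  -0.44 -21.65] [-0.3 -0.4 -0.6] [-0.   -0.01 -0.01] [-28.6  23.2  70.    0.   86.4  -6.9] 85.21026403288238
```

View pics/w27c.png

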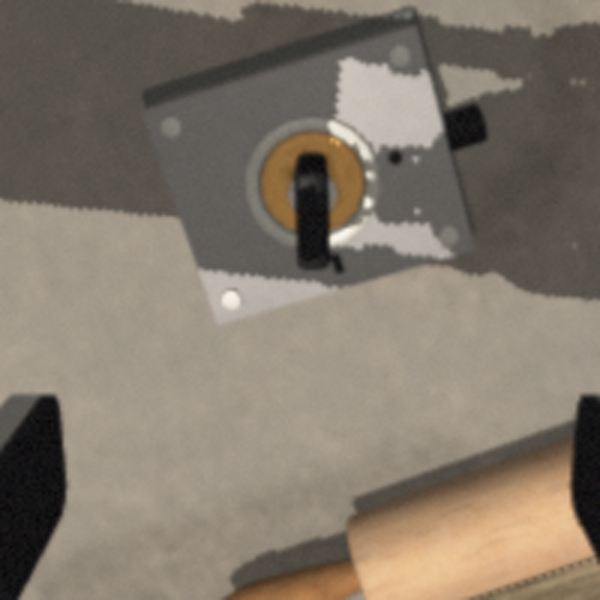

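Emit:
move_arm:
  increments:
    - [[0,0,0,0,0.035,0,1],[0,0,0,0,0.07,0,1],[0,0,0,0,0.105,0,1],[0,0,0,0,0.14,0,1],[0,0,0,0,0.14,0,1],[0,0,0,0,0.14,0,1]]

```text
t: 22.25
tool_pos: [591.4, -345.6, 264.2]
ee_rot: [-179.9, 0.2, -21.8]
force: [-0.2, 1.0, -0.5]
grip_width: 85.2
```

```bash
python3 -c "
from h import *
w=vision.snapshot('wrist');print(w['xyz'],w['rotation']);u=proj(w,[[645,-215,57]])[0];print(u);u=u.astype(int);a=max(u[1]-50,0)
save(cv2.resize(w['img'][a:a+110,u[0]-55:u[0]+55],None,fx=5.4,fy=5.4,interpolation=cv2.INTER_CUBIC),'w28')"
```

```text
[ 617.31510301 -281.34849093  407.27919681] [164.31265627   0.17839563 -21.88543213]
[257.5538682   48.74401794]
```

View pics/w28.png

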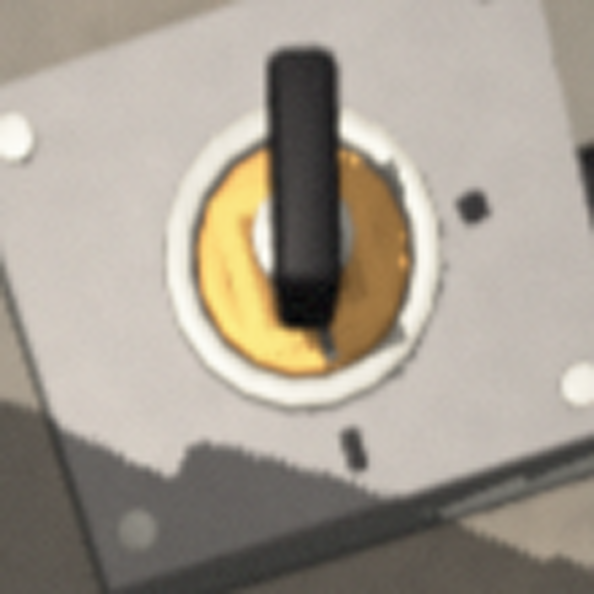

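```bash
python3 -c "
from h import *
print(r.hand_in())"
```

```text
the job is handed in; nothing more can be done
None
```

The job is done and handed in at about 22 s of the 64 s allowed.

- **Insertion:** I took the black-grip steel key from the rest, not the red or orange look-alikes. I tipped it upright and lowered it into the socket until it bottomed at about 9 N, within about 2 mm of the height expected for fully home. I then let go there.
- **Turn:** I gripped the standing key again from straight above and turned it clockwise until it hit the stop. The torque there rose from about 0 to 1 N·m. I let go and moved the arm clear.
- **Last picture:** the key stands upright in the switch, and the pointer lies on the line from the barrel centre to the bar within the reading accuracy. The robot touches nothing.

**Disagreements:** the overhead and wrist cameras differed by 3–4 mm, so I worked from the wrist camera. The scene camera was blocked during insertion.

**Not checked:** I did not look at the spoon, scraper and timer again at the end. The arm never came near them, and I saw no unexpected contact forces.

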